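# Nest the domed bowl covers by size, middle one leaning on the pans

## Task

Nest the three domed bowl covers by size, all lying upside down on their crowns: the small one cupped inside the middle one, and the middle one inside the large one. The middle cover is draining on edge against the stack of dissecting pans: tip it over and let it down gently onto its crown on the bench before you nest it. Drop none of the covers. Leave the beaker, the jar and the brush where they are.

Things in the scene. Friction and masses are not known exactly. Their poses are not given: they have to be found in the camera images.
- mid_center (a point): Centre (on axis, half-way up) of the middle cover: aluminium, 170 mm across, 48 tall, 110 g. Own z: from flat crown (84 across) out of the mouth; up once inverted. Quarter-ellipse dome; rim band 12 tall, 8 thick; floor 4 thick. Starts on its rim edge leaning 24 degrees back on the pans' lip, mouth to the pans; falls forward if nearer upright than 16, rolling over its dome, centre ending 118 mm from that edge.
- large_center (a point): Centre (on the axis, half-way up) of the large cover: aluminium, 240 mm across, 58 tall, 240 g, lying inverted on its flat crown (132 across), mouth up along own z. Rim band 12 mm tall, 8 thick; inner floor 4 thick, so with the middle cover seated inside there is a 27 mm gap between their rims.
- small_center (a point): Centre (on the axis, half-way up) of the small cover: aluminium, 100 mm across, 38 tall, 45 g, lying inverted inside the large one at first, mouth up along own z; flat crown 48 across. Rim band 12 mm tall, 8 thick, pinched from above with one finger inside; 27 mm gap to the middle one's rim when seated in it.
- pans: Stack of four nested aluminium dissecting pans with a blue pad in the top one; 330 mm (own x) by 230 mm (own y), its lip 98 mm above the bench; heavy, does not move. Origin: centre of its underside. The middle cover leans on the long lip on its own -y side.
- beaker: Glass beaker, 88 mm across, 115 mm tall; origin at the centre of its underside. Bystander.
- jar: Amber specimen jar with a black cap, 68 mm across, 85 mm tall; origin at the centre of its underside. Bystander.
- brush: White scrubbing brush with green bristles, about 220 mm long along its own x, 29 mm tall; origin at its underside, near its middle. Bystander.

How it is judged:
By the outcome, as a careful person would: the job done as asked, in the order asked, and still so for the second after the job is handed in, with the robot touching nothing.
It also fails if it takes over 67 s, if anything falls off the work surface, if the arm or the gripper's body presses on something with over 40 N, if the wrist force passes 120 N, or if a joint passes its speed limit or range.

## Robot

A 6-joint arm with a two-finger parallel gripper is mounted at the origin on the work surface. World frame = base frame: x ahead of the robot, y to its left, z up, the work surface at z = 0. Lengths are in m, angles in rad, forces in N, time in s.
With the tool pointing down it reaches from about 0.25 to 0.8 m from the base axis. Payload 8.5 kg.
Tool frame: the origin (TCP) lies at the very end of the fingers, on their centre line; the grasp point (between the pads) lies 19 mm behind it; z points along the fingers, y is the direction in which the jaws open and shut (so a half turn about z gives the same grasp; the last joint's range is limited). The gripper opens to 85 mm and grips with 20 to 120 N. Pads are 22 mm wide; open, the fingers measure 114 mm over their backs; the gripper's body (76 mm by 85 mm) begins 54 mm behind the grasp point. The pads swing forward as they close: fully open they stand 13 mm farther back than shut.
Start: joints at [-1.225, 0.238, -0.013, 1.319, 0, 1.571], TCP at [0.178, -0.494, 0.231] pointing down, gripper open.
Joint ranges: [-2.66, 2.66], [-1.03, 1.9], [-1.14, 1.46], [-1.82, 2.27], [-1.45, 1.34], [-3.14, 3.14]. Speed limits (rad/s): [2.22, 2.22, 2.79, 3.14, 3.14, 3.14].

## Interface

Orientations are given as a unit quaternion [x, y, z, w].
In Python, from plant import ctrl, get_image, workorder gives the robot as it stands.
- The arm moves only by the tool arm_command, never from a script. Its argument "plan" is a list of rows, each a list of 6 numbers: the shift along the tool's x, y, z each as a share of 80 mm, from -1 to 1, then the turn, a rotation vector about the tool's x, y, z each as a share of 180 degrees, from -1 to 1. A call has 1 to 20 rows; each row shifts and turns the commanded pose from where the row before left it, along the tool's axes as they then stand; what a row does not reach is not made up. A row lasts 1/12 s, in which the tool goes at most 41.7 mm and 7.16 degrees, less where a joint would pass 70% of its speed; a pose out of reach is approached as far as the arm can. A call with a number of a shift or a turn outside -1 to 1 is refused whole. A call with a gripper value outside its range is refused whole. "fingers" is the opening in per cent of the stroke, from 0 (shut) to 100 (fully open), set as the call begins (left out, the last holds). The fingers move at their own pace and stop on an object; "force" is the grip in N (left out, the last holds). Time passes only in rows, so rows that do not move let the fingers close. It gives the time, the measured TCP pose, the force and the opening at its end, in the units of the state.
- ctrl.get_state(): the state, without advancing time (a new reading comes with each control period).
- get_image(name): name is "scene" or "top"; returns a dict with "frame" (480x640x3 uint8, red, green, blue), "fx", "fy", "cx", "cy" (pixels), "xyz" and "rotation" of the camera in the world. Camera axes: x right, y down, z forward; pixel columns grow to the right and rows downward; lengths in m; the calibration is good to about 2 mm. A picture is of the moment at which its call begins. There is no depth.
- workorder.finish_job(): hands the job in, once; it reports no verdict.
The state is a dict: "time_s": time; "joint_pos": joint angles; "qd": joint speeds; "tau": joint torques, N m; "ee_pos": TCP position; "ee_rot": TCP orientation; "ft_force": force on the tool from outside, world axes, zero at the start; "ft_torque": the same for the moment, N m; "width": finger opening in m.
Only numpy, scipy, OpenCV 4.12 (cv2) and the standard library are available. Lean on these libraries where they do the work, as an engineer would, in place of code of your own. Each camera call takes 0.05 s, during which the arm holds its last target.

## Working session

There is one attempt and no reset: what is moved stays moved. The work goes in short steps, Python scripts to look and compute and a tool call to move; the robot and the scene stay as the last step left them, time stands still between calls to the robot, and variables do not carry over. Pictures are saved under pics/ and viewed, and the job is handed in when it is done.

Besides the shell and the picture viewer there is one more tool, called after ">>>" by a JSON object that holds its "name" and its "arguments". arm_command: Moves the arm, as the interface text tells. Shift numbers are shares of 80 mm and turn numbers shares of 180 degrees, none past 1 either way. Its arguments: {"type":"object","properties":{"plan":{"type":"array","items":{"type":"array","items":{"type":"number"}}},"fingers":{"type":"number"},"force":{"type":"number"}},"required":["plan"]}

```bash
ls; mkdir -p pics; python3 - <<'E'
from plant import ctrl,get_image
import cv2,numpy as np
s=ctrl.get_state();print(s)
for n in("scene","top"):
    d=get_image(n);cv2.imwrite(f"pics/{n}0.png",d["frame"][:,:,::-1]);print({k:d[k] for k in d if k!="frame"})
E
```

```text
pics
{'time_s': 0.0, 'joint_pos': array([-1.22499152e+00,  2.38793557e-01, -1.42294939e-02,  1.31919661e+00,
        9.49998755e-06,  1.57080495e+00]), 'qd': array([-1.33519460e-03,  1.85963012e-03, -2.31626322e-04,  1.56545895e-04,
        4.59123436e-05, -1.02560179e-03]), 'tau': array([ 1.03293849e-03, -5.38787627e+01,  3.46441662e+01,  1.83598849e-02,
        1.33888680e-04, -1.24721038e-05]), 'ee_pos': array([ 0.17781762, -0.49354322,  0.23068056]), 'ee_rot': array([ 9.85090073e-01,  1.72037905e-01, -1.17760898e-04, -7.01874082e-04]), 'ft_force': array([-1.02815043, -0.38188509,  1.21205694]), 'ft_torque': array([0.00047358, 0.01261343, 0.02035914]), 'width': 0.08531327958835427}
{'fx': 460.03185305286405, 'fy': 460.03185305286405, 'cx': 322.2492146154426, 'cy': 232.8297970936611, 'xyz': array([1.16597747, 0.75632926, 0.65035241]), 'rotation': array([ 0.29886186,  0.82231988, -0.45773113, -0.15796777])}
{'fx': 534.826492697615, 'fy': 534.826492697615, 'cx': 315.0265011957913, 'cy': 235.74907631487775, 'xyz': array([0.39718628, 0.0292322 , 1.46311099]), 'rotation': array([ 0.71109401, -0.69966919,  0.04435797, -0.05329828])}
```

View pics/scene0.png

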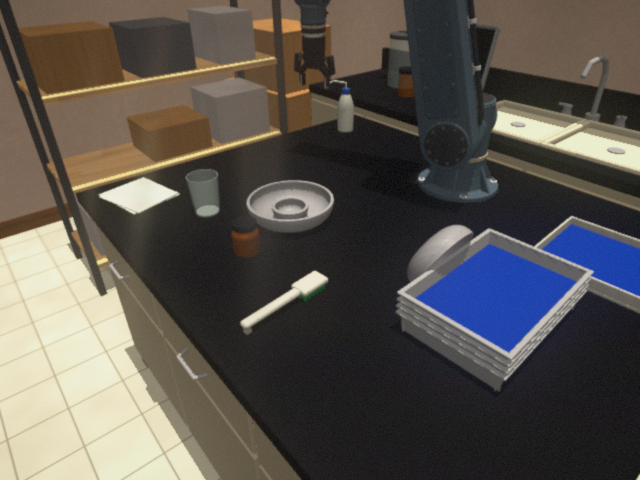

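View pics/top0.png

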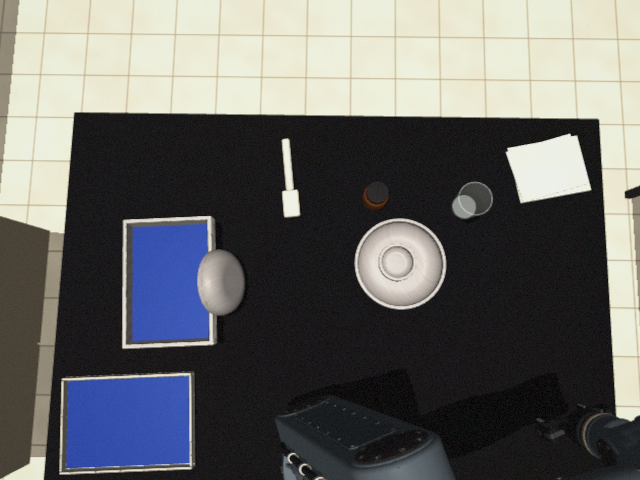

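```bash
cat > h.py <<'E'
import numpy as np,cv2
from scipy.spatial.transform import Rotation as R
from plant import ctrl,get_image
def cam(n,name=None):
    d=get_image(n)
    if name: cv2.imwrite(f"pics/{name}.png",d["frame"][:,:,::-1])
    return d
def ray(d,uv,z):
    uv=np.atleast_2d(np.asarray(uv,float))
    v=np.c_[(uv[:,0]-d["cx"])/d["fx"],(uv[:,1]-d["cy"])/d["fy"],np.ones(len(uv))]
    v=R.from_quat(d["rotation"]).apply(v)
    return d["xyz"]+v*((z-d["xyz"][2])/v[:,2])[:,None]
def proj(d,p):
    v=R.from_quat(d["rotation"]).inv().apply(np.atleast_2d(p)-d["xyz"])
    return np.c_[v[:,0]/v[:,2]*d["fx"]+d["cx"],v[:,1]/v[:,2]*d["fy"]+d["cy"]]
def circ(p):
    A=np.c_[2*p[:,:2],np.ones(len(p))];s=np.linalg.lstsq(A,(p[:,:2]**2).sum(1),rcond=None)[0]
    return s[0],s[1],np.sqrt(s[2]+s[0]**2+s[1]**2)
def st():
    s=ctrl.get_state()
    m=R.from_quat(s["ee_rot"]).as_matrix()
    print("t",round(s["time_s"],2),"q",s["joint_pos"].round(3),"p",s["ee_pos"].round(4),"F",s["ft_force"].round(1),"w",round(s["width"],4))
    print("tx",m[:,0].round(3),"ty",m[:,1].round(3),"tz",m[:,2].round(3))
    return s
E
python3 - <<'E'
from h import *
d=cam("top");f=d["frame"].astype(int)
print(f[282,220],f[230,400],f[262,398],f[262,375])
g=(f.min(2)>90).astype(np.uint8)*255
roi=np.zeros_like(g);roi[200:330,340:460]=g[200:330,340:460]
roi[:214,:]=0
cs,_=cv2.findContours(roi,cv2.RETR_EXTERNAL,cv2.CHAIN_APPROX_NONE)
c=max(cs,key=cv2.contourArea)[:,0]
print("large",c.min(0),c.max(0),circ(ray(d,c,.058)), circ(ray(d,c,.046)))
hc=ray(d,[[124,219],[213,216],[216,345],[124,348]],.098);print("pans",hc.round(3))
roi=np.zeros_like(g);roi[240:325,217:260]=g[240:325,217:260]
cv2.imwrite("pics/a.png",np.hstack([cv2.resize(f[200:330,100:260].astype(np.uint8)[:,:,::-1],None,fx=2.5,fy=2.5,interpolation=2),cv2.resize(f[200:330,340:460].astype(np.uint8)[:,:,::-1],None,fx=2.5,fy=2.5,interpolation=2)]))
E
```

```text
[148 141 136] [193 184 174] [222 216 207] [231 225 219]
large [354 218] [445 309] (np.float64(0.5238153115205701), np.float64(-0.17549570954122595), np.float64(0.11947784943792174)) (np.float64(0.5248967551947543), np.float64(-0.17724413723741908), np.float64(0.1204982202185705))
pans [[0.623 0.545 0.098]
 [0.635 0.314 0.098]
 [0.306 0.292 0.098]
 [0.295 0.524 0.098]]
```

View pics/a.png

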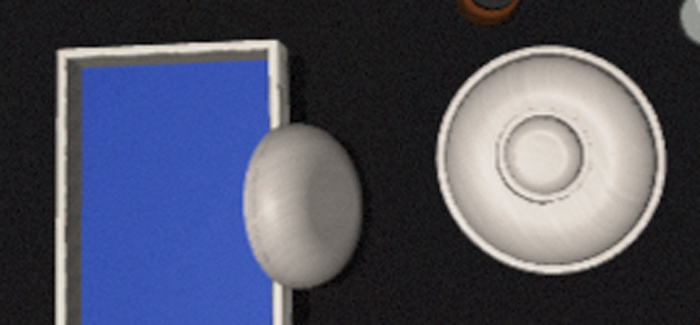

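```bash
cat >> h.py <<'E'
LA=np.array([.635,.314]);LB=np.array([.306,.292])
ux=(LA-LB)/np.linalg.norm(LA-LB);uy=np.array([-ux[1],ux[0]])
E
python3 - <<'E'
from h import *
d=cam("top");f=d["frame"].astype(int)
# dark bench sep: cover grey vs black, only -y side
gray=f.sum(2)/3
m=np.zeros(gray.shape,np.uint8);m[235:330,219:260]=(gray[235:330,219:260]>55)*255
cs,_=cv2.findContours(m,0,1);c=max(cs,key=cv2.contourArea)[:,0]
print(c.min(0),c.max(0))
for col in range(205,232,4):
    v=gray[235:330,col];rows=np.where(v>70)[0]+235
    b=f[235:330,col];nb=np.where((b[:,2]-b[:,0]<40)&(v>70))[0]+235
    print(col,rows.min(),rows.max(),nb.min(),nb.max(),(ray(d,[[col,nb.min()],[col,nb.max()]],.0776)[:,:2]-LB)@np.c_[ux,uy])
# scene view: small & large
# small rim: in top image find dark ring? use scaled crop edges
crop=f[225:300,360:440].astype(np.uint8)
g=cv2.GaussianBlur(cv2.cvtColor(crop,cv2.COLOR_RGB2GRAY),(3,3),0)
ed=cv2.resize(crop[:,:,::-1],None,fx=8,fy=8,interpolation=2);ed=cv2.convertScaleAbs(ed,alpha=2,beta=-220);cv2.imwrite("pics/b.png",ed)
h=cv2.HoughCircles(cv2.resize(g,None,fx=4,fy=4),cv2.HOUGH_GRADIENT,1,5,param1=60,param2=15,minRadius=40,maxRadius=90)
if h is not None:
  for x,y,r in h[0][:6]:
    u,v=x/4+360,y/4+225;print("hough",u.round(1),v.round(1),r/4,ray(d,[u,v],.042).round(4),r/4/534.8*1.42)
s=cam("scene");cv2.imwrite("pics/c.png",cv2.resize(s["frame"][160:340,230:630,::-1],None,fx=2,fy=2,interpolation=2))
E
```

```text
[219 249] [244 315]
205 235 329 255 307 [[0.23099283 0.02725757]
 [0.09649223 0.03012972]]
209 235 329 235 329 [[0.28315566 0.01563108]
 [0.04015413 0.02107186]]
213 235 329 235 329 [[0.28261558 0.00513184]
 [0.03964763 0.01082351]]
217 250 314 250 314 [[ 0.24251359 -0.00439783]
 [ 0.07712447 -0.00035222]]
221 250 314 250 314 [[ 0.24197923 -0.01485259]
 [ 0.07661296 -0.01063629]]
225 251 313 251 313 [[ 0.2388192  -0.02523586]
 [ 0.07864342 -0.02098605]]
229 253 312 253 312 [[ 0.23303868 -0.03553965]
 [ 0.08067457 -0.03133934]]
hough 396.6 262.6 16.85 [[ 0.5259 -0.1693  0.042 ]] 0.044740092
hough 397.1 261.4 15.825 [[ 0.5293 -0.1706  0.042 ]] 0.04201851
hough 398.1 262.1 15.725 [[ 0.5273 -0.1733  0.042 ]] 0.041752994
hough 395.6 263.4 17.7 [[ 0.5239 -0.1666  0.042 ]] 0.04699701
hough 394.4 263.6 16.625 [[ 0.5231 -0.1633  0.042 ]] 0.04414267
hough 397.6 263.9 17.975 [[ 0.5226 -0.1719  0.042 ]] 0.04772719
```

View pics/b.png

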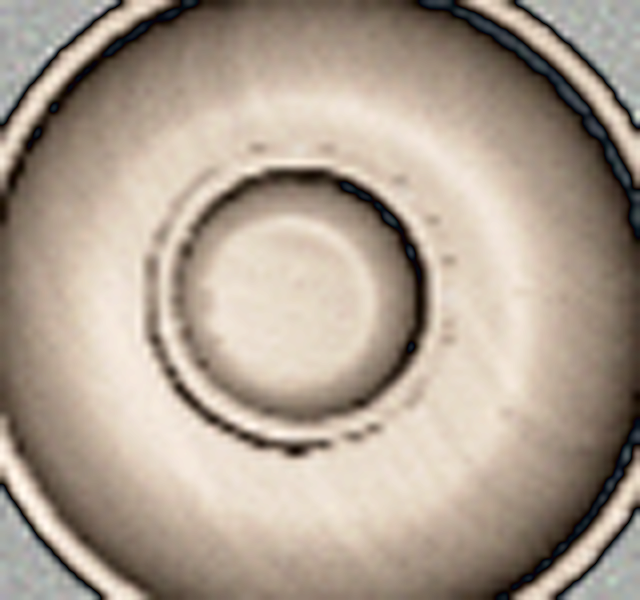

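View pics/c.png

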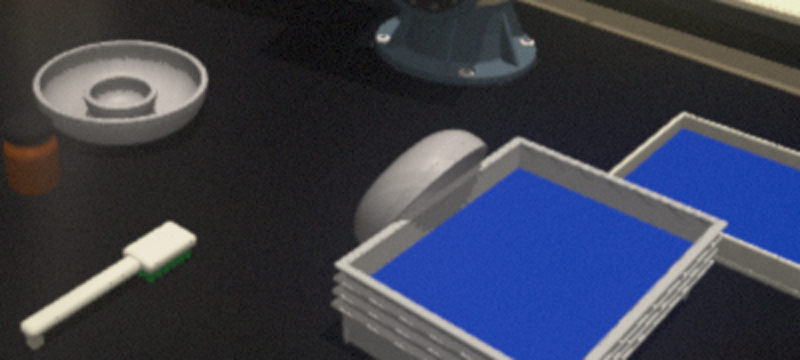

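>>> {"name": "arm_command", "arguments": {"plan": [[0,0,-0.5,0,0,-0.039],[0,0,-0.5,0,0,-0.039],[0.5,0,-0.4,0,0,-0.039],[0.5,0,0,0,0,-0.039]]}}

```text
time_s: 0.58
ee_pos: [0.2354, -0.4519, 0.3421]
ee_rot: [0.913, 0.407, 0.0, 0.004]
ft_force: [0.5, 0.0, -0.3]
width: 0.0855
```

```bash
python3 -c "
from h import *
st()"
```

```text
t 0.58 q [-1.09   0.194  0.209  1.578 -0.     1.213] p [ 0.2354 -0.4519  0.3421] F [ 0.5  0.  -0.3] w 0.0855
tx [ 0.669  0.743 -0.003] ty [ 0.743 -0.669  0.007] tz [ 0.003 -0.007 -1.   ]
```

```bash
cat >> h.py <<'E'
def rows(p1,R1,n,dec=3,s=None,split=20):
    """rows from current (or given) pose to p1,R1 straight line/slerp"""
    import json
    s=s or ctrl.get_state();p0=np.array(s["ee_pos"]);r0=R.from_quat(s["ee_rot"])
    r1=R.from_matrix(R1);dv=(r0.inv()*r1).as_rotvec()
    out=[];pc=p0.copy();rc=r0
    for i in range(1,n+1):
        pt=p0+(np.array(p1)-p0)*i/n;rt=r0*R.from_rotvec(dv*i/n)
        sh=rc.inv().apply(pt-pc)/.08;tu=(rc.inv()*rt).as_rotvec()/np.pi
        row=np.r_[sh.round(dec),tu.round(4)];out.append(row)
        pc=pc+rc.apply(row[:3]*.08);rc=rc*R.from_rotvec(row[3:]*np.pi)
    o=np.array(out);print("max shift",np.linalg.norm(o[:,:3],axis=1).max(),"(.52) turn",np.linalg.norm(o[:,3:],axis=1).max(),"(.0397)")
    for k in range(0,n,split): print(json.dumps([[float(v)+0. for v in r] for r in out[k:k+split]]))
def frame(tz,tx):
    tz=np.array(tz,float);tz/=np.linalg.norm(tz);tx=np.array(tx,float);tx-=tz*(tx@tz);tx/=np.linalg.norm(tx)
    return np.c_[tx,np.cross(tz,tx),tz]
E
python3 - <<'E'
from h import *
rows([.464,.38,.34],frame([0,0,-1],[-ux[0],-ux[1],0]),24,2,split=12)
E
```

```text
max shift 0.4561797891182818 (.52) turn 0.031500793640795784 (.0397)
[[0.4, -0.2, 0.0, 0.0, 0.0001, -0.0314], [0.42, -0.16, 0.0, 0.0, 0.0002, -0.0315], [0.44, -0.12, 0.0, 0.0, 0.0001, -0.0314], [0.44, -0.08, 0.0, 0.0, 0.0001, -0.0315], [0.45, -0.03, -0.01, 0.0, 0.0001, -0.0314], [0.44, 0.02, 0.0, 0.0, 0.0002, -0.0314], [0.45, 0.05, 0.0, 0.0, 0.0001, -0.0315], [0.44, 0.1, 0.0, 0.0, 0.0001, -0.0314], [0.42, 0.15, 0.0, 0.0, 0.0001, -0.0314], [0.41, 0.18, 0.0, 0.0, 0.0001, -0.0315], [0.39, 0.23, 0.0, 0.0, 0.0002, -0.0314], [0.37, 0.26, 0.0, 0.0, 0.0001, -0.0315]]
[[0.34, 0.3, 0.0, 0.0, 0.0001, -0.0314], [0.3, 0.32, 0.0, 0.0, 0.0001, -0.0314], [0.28, 0.36, 0.01, 0.0, 0.0002, -0.0315], [0.23, 0.38, 0.0, 0.0, 0.0001, -0.0314], [0.2, 0.41, 0.0, 0.0, 0.0001, -0.0314], [0.16, 0.42, 0.0, 0.0, 0.0001, -0.0315], [0.11, 0.43, 0.0, 0.0, 0.0001, -0.0314], [0.07, 0.45, 0.0, -0.0001, 0.0002, -0.0315], [0.03, 0.44, 0.0, 0.0, 0.0001, -0.0314], [-0.02, 0.45, 0.0, 0.0, 0.0001, -0.0314], [-0.06, 0.45, 0.0, 0.0, 0.0002, -0.0315], [-0.11, 0.44, 0.01, 0.0, 0.0001, -0.0314]]
```

>>> {"name": "arm_command", "arguments": {"plan": [[0.4,-0.2,0,0,0,-0.0314],[0.42,-0.16,0,0,0,-0.0314],[0.44,-0.12,0,0,0,-0.0314],[0.44,-0.08,0,0,0,-0.0314],[0.45,-0.03,0,0,0,-0.0314],[0.44,0.02,0,0,0,-0.0314],[0.45,0.05,0,0,0,-0.0314],[0.44,0.1,0,0,0,-0.0314],[0.42,0.15,0,0,0,-0.0314],[0.41,0.18,0,0,0,-0.0314],[0.39,0.23,0,0,0,-0.0314],[0.37,0.26,0,0,0,-0.0314]]}}

```text
time_s: 1.58
ee_pos: [0.3506, -0.0321, 0.3376]
ee_rot: [0.53, 0.848, 0.0, 0.0]
ft_force: [0.3, -0.2, -0.2]
width: 0.0853
```

```bash
python3 -c "
from h import *
st()"
```

```text
t 1.58 q [-0.091 -0.079 -0.098  1.551  0.     1.026] p [ 0.3506 -0.0321  0.3376] F [ 0.3 -0.2 -0.2] w 0.0853
tx [-0.438  0.899 -0.   ] ty [0.899 0.438 0.001] tz [ 0.001 -0.    -1.   ]
```

>>> {"name": "arm_command", "arguments": {"plan": [[0.34,0.3,0,0,0,-0.0314],[0.3,0.32,0,0,0,-0.0314],[0.28,0.36,0,0,0,-0.0314],[0.23,0.38,0,0,0,-0.0314],[0.2,0.41,0,0,0,-0.0314],[0.16,0.42,0,0,0,-0.0314],[0.11,0.43,0,0,0,-0.0314],[0.07,0.45,0,0,0,-0.0314],[0.03,0.44,0,0,0,-0.0314],[-0.02,0.45,0,0,0,-0.0314],[-0.06,0.45,0,0,0,-0.0314],[-0.11,0.44,0,0,0,-0.0314],[0,0,0,0,0,0]]}}

```text
time_s: 2.67
ee_pos: [0.468, 0.3872, 0.3344]
ee_rot: [-0.035, 0.999, -0.0, -0.001]
ft_force: [0.9, -0.7, -0.5]
width: 0.0855
```

```bash
python3 -c "
from h import *
st();cam('scene','d')"
```

```text
t 2.67 q [6.910e-01 3.850e-01 4.590e-01 1.647e+00 1.000e-03 6.200e-01] p [0.468  0.3872 0.3344] F [ 0.9 -0.7 -0.5] w 0.0855
tx [-0.997 -0.071  0.002] ty [-0.071  0.997 -0.   ] tz [-0.002 -0.    -1.   ]
```

View pics/d.png

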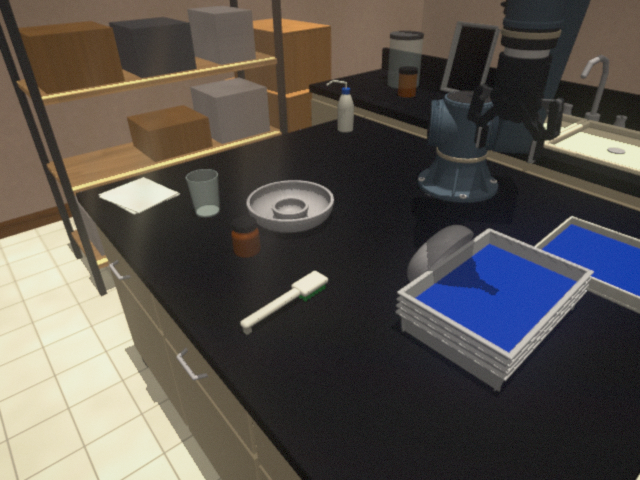

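```bash
python3 - <<'E'
import numpy as np
D=[(.2388,-.0142,.5246,.2307),(.194,.209,.5095,.3421),(-.079,-.098,.352,.3376),(.385,.459,.6074,.3344)]
A=[];b=[]
for q2,q3,r,z in D:
    f=q2-q3
    A.append([1,0,np.sin(q2),np.cos(q2),np.sin(f),np.cos(f)]);b.append(r)
    A.append([0,1,np.cos(q2),-np.sin(q2),np.cos(f),-np.sin(f)]);b.append(z)
x,res,rk,sv=np.linalg.lstsq(np.array(A),np.array(b),rcond=None);print(x,rk,np.array(A)@x-b,sv)
# constrained: r0 free? drop cos q2
A2=np.delete(A,3,1);x,res,rk,sv=np.linalg.lstsq(A2,np.array(b),rcond=None);print(x,A2@x-b,sv)
E
```

```text
[-2.22927609e-04 -2.42981375e-01  5.69393334e-01  8.28927643e-04
  2.05936266e-02  3.96986357e-01] 6 [ 1.68398913e-04 -7.35032329e-05 -2.50602952e-03  1.67554599e-05
  9.74073959e-04  1.49131034e-04  1.36355665e-03 -9.23832610e-05] [3.44677366 3.44677366 0.30998691 0.30998691 0.1538162  0.1538162 ]
[ 0.00065238 -0.24322021  0.56939333  0.02067932  0.39690986] [ 1.85690976e-04 -1.41571412e-05 -2.52187141e-03  2.22581639e-05
  9.48186021e-04 -6.79937156e-05  1.38799441e-03  5.98926930e-05] [3.44677366 2.82298365 0.30998691 0.17539468 0.1538162 ]
```

>>> {"name": "arm_command", "arguments": {"plan": [[0,0,0,0.035,0,0],[0,0,0,0.035,0,0],[0,0,0,0.035,0,0],[0,0,0,0.035,0,0],[0,0,0,0.035,0,0],[0,0,0,0.035,0,0],[0,0,0,0,0,0]]}}

```text
time_s: 3.3
ee_pos: [0.4658, 0.3806, 0.325]
ee_rot: [-0.031, 0.945, -0.324, 0.013]
ft_force: [-0.9, 0.1, -1.8]
width: 0.0853
```

```bash
python3 -c "
from h import *
st()"
```

```text
t 3.3 q [ 0.899  0.796  0.968  2.262 -0.429  0.949] p [0.4658 0.3806 0.325 ] F [-0.9  0.1 -1.8] w 0.0853
tx [-0.998 -0.067 -0.005] ty [-0.05   0.788 -0.614] tz [ 0.045 -0.612 -0.79 ]
```

```bash
cat > kin.py <<'E'
import numpy as np
from scipy.spatial.transform import Rotation as R
from scipy.optimize import least_squares
ZS,L1,L2,O2,DA,DB=.199,.5694,.397,.0206,.135,.307
LO=np.array([-2.66,-1.03,-1.14,-1.82,-1.45,-3.14]);HI=np.array([2.66,1.9,1.46,2.27,1.34,3.14])
def fk(q,full=False):
    q1,q2,q3,q4,q5,q6=q;f=q2-q3;p=f+q4
    e=np.array([np.cos(q1),np.sin(q1),0]);l=np.array([-np.sin(q1),np.cos(q1),0]);z=np.array([0,0,1.])
    el=z*ZS+L1*(np.sin(q2)*e+np.cos(q2)*z)
    w=el+L2*(np.cos(f)*e-np.sin(f)*z)+O2*(np.sin(f)*e+np.cos(f)*z)
    a=np.cos(p)*e-np.sin(p)*z      # in-plane pointing dir
    w5=w+DA*a
    tz=np.cos(q5)*a+np.sin(q5)*l
    lp=np.cos(q5)*l-np.sin(q5)*a   # lateral rotated
    b=np.cross(tz,lp)              # third
    # tool x at q6=0: az=q1+180 when down -> -e ; b when down: tz=-z,lp=l -> (-z)x l = e
    tx=-b*np.cos(q6)+SG*lp*np.sin(q6)
    tcp=w5+DB*tz
    M=np.c_[tx,np.cross(tz,tx),tz]
    return (tcp,M,el,w,w5) if full else (tcp,M)
SG=1
def ik(p,M,q0=None,tries=8,rng=np.random.default_rng(0)):
    best=None
    seeds=[q0] if q0 is not None else []
    seeds+= [np.array([.8,.7,.6,2.,s,rng.uniform(-2,2)]) for s in(-1,-.5,0,.5)]+[LO+(HI-LO)*rng.random(6) for _ in range(tries)]
    for s in seeds:
        def res(q):
            t,m=fk(q);return np.r_[(t-p)*5,(m-M).ravel()]
        r=least_squares(res,np.clip(s,LO+.01,HI-.01),bounds=(LO,HI),max_nfev=60)
        e=np.linalg.norm(r.fun)
        if best is None or e<best[0]: best=(e,r.x)
        if e<1e-3: break
    return best
E
python3 - <<'E'
from h import *
import kin
from kin import *
data=[[-1.09,.194,.209,1.578,0,1.213],[-.091,-.079,-.098,1.551,0,1.026],[.691,.385,.459,1.647,.001,.62],[.899,.796,.968,2.262,-.429,.949]]
for q in data: 
    t,M=fk(q);print(t.round(4),M[:,0].round(3),M[:,1].round(3),M[:,2].round(3))
E
```

```text
[ 0.2358 -0.4521  0.3423] [ 0.669  0.744 -0.003] [ 0.744 -0.668  0.007] [ 0.004 -0.007 -1.   ]
[ 0.3513 -0.0321  0.3377] [-0.438  0.899 -0.   ] [0.899 0.438 0.001] [ 0.001 -0.    -1.   ]
[0.4678 0.3872 0.3346] [-0.997 -0.071  0.002] [-0.071  0.997 -0.   ] [-0.002 -0.001 -1.   ]
[0.4665 0.3815 0.326 ] [-0.998 -0.067 -0.005] [-0.05   0.788 -0.614] [ 0.045 -0.612 -0.79 ]
```

```bash
cat > geo.py <<'E'
from h import *
from kin import *
th=np.radians(24)
X=np.r_[ux,0];Y=np.r_[uy,0];Z=np.array([0,0,1.])
LIP=np.r_[LB+ux*.16,.098]
def cover(th):
    up=np.sin(th)*Y+np.cos(th)*Z; ax=np.cos(th)*Y-np.sin(th)*Z
    return up,ax
up,ax=cover(th)
C=np.r_[(LIP-.0436*Y)[:2],0]+.085*up   # rim-plane centre
def grasp(phi,a,b,dep=.006,sgn=1):
    phi,a,b=np.radians([phi,a,b])
    rho=np.cos(phi)*up+np.sin(phi)*X; t=-np.sin(phi)*up+np.cos(phi)*X
    m=-np.cos(a)*rho-np.sin(a)*ax
    tz=np.cos(b)*m+np.sin(b)*t
    ty=sgn*(np.sin(a)*rho-np.cos(a)*ax)
    tx=np.cross(ty,tz)
    g=C+rho*.081-ax*dep
    return g+tz*.019,np.c_[tx,ty,tz],g
E
python3 - <<'E'
from geo import *
print("C",C.round(3))
res=[]
for phi in range(-60,61,20):
  for a in (50,60,70,80,90):
    for b in range(-60,61,20):
      best=None
      for sgn in(1,-1):
        p,M,g=grasp(phi,a,b,sgn=sgn)
        r=ik(p,M,tries=0)
        if best is None or r[0]<best[0]: best=(*r,p,M,g)
      if best[0]<2e-2:
        t,MM,el,w,w5=fk(best[1],True)
        # body corners 73 behind TCP
        bc=min((p-M[:,2]*.073+sx*.043*best[3][:,0]+sy*.043*best[3][:,1])[2] for p,M in[(best[2],best[3])] for sx in(-1,1) for sy in(-1,1))
        res.append((phi,a,b,best[0],bc,w[2],w5[2],best[1]))
for r in res: print(r[0],r[1],r[2],"err%.4f body%.3f w%.3f w5 %.3f"%tuple(r[3:7]),"tilt",r[7].round(2))
E
```

```text
C [0.466 0.294 0.078]
-60 50 -60 err0.0000 body0.110 w0.411 w5 0.312 tilt [ 0.87  0.79  0.25  1.78 -0.4   1.77]
-60 50 -40 err0.0000 body0.091 w0.343 w5 0.260 tilt [ 1.    0.86  0.19  1.81 -0.64  1.92]
-60 50 -20 err0.0000 body0.072 w0.243 w5 0.190 tilt [ 1.11  0.96  0.1   1.89 -0.86  2.15]
-60 50 0 err0.0000 body0.056 w0.107 w5 0.112 tilt [ 1.18  1.11  0.    2.07 -1.05  2.52]
-60 60 -60 err0.0000 body0.103 w0.387 w5 0.297 tilt [ 0.86  0.86  0.33  1.87 -0.38 -1.19]
-60 60 -40 err0.0000 body0.084 w0.304 w5 0.236 tilt [ 0.98  0.95  0.3   1.96 -0.6  -1.03]
-60 60 -20 err0.0000 body0.066 w0.191 w5 0.162 tilt [ 1.07  1.07  0.24  2.08 -0.79 -0.81]
-60 60 0 err0.0000 body0.051 w0.053 w5 0.081 tilt [ 1.14  1.22  0.13  2.26 -0.94  2.67]
-60 70 -60 err0.0000 body0.098 w0.364 w5 0.282 tilt [ 0.85  0.92  0.4   1.97 -0.35  2.12]
-60 70 -40 err0.0000 body0.078 w0.267 w5 0.214 tilt [ 0.95  1.04  0.41  2.1  -0.55  2.28]
-60 70 -20 err0.0000 body0.061 w0.144 w5 0.134 tilt [ 1.04  1.17  0.36  2.25 -0.71  2.49]
-60 80 -60 err0.0000 body0.094 w0.343 w5 0.268 tilt [ 0.83  0.98  0.47  2.05 -0.32  2.28]
-6
[... 3801 characters left out ...]
60 40 err0.0000 body0.084 w0.310 w5 0.236 tilt [ 0.83  1.12  0.72  2.16 -0.71  0.32]
60 60 60 err0.0000 body0.103 w0.412 w5 0.297 tilt [ 0.85  0.8   0.28  1.59 -0.76  0.02]
60 70 40 err0.0000 body0.078 w0.279 w5 0.214 tilt [ 0.87  1.12  0.64  2.16 -0.81 -2.87]
60 70 60 err0.0000 body0.098 w0.396 w5 0.282 tilt [ 0.87  0.81  0.23  1.56 -0.83 -0.1 ]
60 80 40 err0.0000 body0.074 w0.250 w5 0.193 tilt [ 0.9   1.12  0.55  2.13 -0.91  0.22]
60 80 60 err0.0000 body0.094 w0.382 w5 0.268 tilt [ 0.9   0.8   0.18  1.51 -0.9  -0.24]
60 90 40 err0.0000 body0.071 w0.224 w5 0.174 tilt [ 0.93  1.11  0.45  2.1  -1.01 -2.98]
60 90 60 err0.0000 body0.091 w0.372 w5 0.256 tilt [ 0.92  0.78  0.1   1.44 -0.97  2.75]
```

```bash
cat > clr.py <<'E'
from geo import *
# cover surface points in cover frame centred at rim plane centre: (u along X, v along up, axis)
pr=[]
for r,z in [(85,48),(81,48),(77,48),(85,42),(77,42),(85,36),(77,36)]: pr.append((r,z))
for u in np.linspace(0,1,15):
    pr.append((42+43*u,36-36*np.sqrt(1-u*u)));pr.append((40+37*u,36-32*np.sqrt(1-u*u)))
for r in range(0,42,6): pr+=[(r,0),(r,4)]
PTS=np.array([[r*np.sin(f),r*np.cos(f),z-48] for r,z in pr for f in np.radians(np.arange(0,360,3))])/1000
def boxd(q,lo,hi): # signed distance to box
    d=np.maximum(lo-q,q-hi);return np.where((d>0).any(1),np.linalg.norm(np.maximum(d,0),axis=1),d.max(1))
def clear(p,M,gap,W):
    q=(W-p)@M
    body=boxd(q,np.array([-.040,-.0425,-.25]),np.array([.040,.0425,-.073]))
    back=.013*gap/.085
    f1=boxd(q,np.array([-.011,gap/2,-.073]),np.array([.011,gap/2+.0145,-back]))
    f2=boxd(q,np.array([-.011,-gap/2-.0145,-.073]),np.array([.011,-gap/2,-back]))
    return body.min(),f1.min(),f2.min()
# pans: lip ring points + top plane interior slightly lower
pan=[]
for s in np.arange(-.16,.175,.005):
    for y in np.arange(0,.23,.005):
        edge=(y<.008)or(y>.222)
        z=.098 if edge else .085
        pan.append(np.r_[(LIP+s*X+y*Y)[:2],z])
for s in np.arange(-.16,.175,.005):
    for z in np.arange(.0,.098,.007): pan.append(np.r_[(LIP+s*X)[:2],z])
PAN=np.array(pan)
def wcover(C,up,ax): return C+PTS[:,:1]*X+PTS[:,1:2]*up+PTS[:,2:]*ax
E
python3 - <<'E'
from clr import *
W=wcover(C,up,ax);out=[]
for phi in (10,15,20,25,30,35,40,45):
  for a in (65,70,75,80,85,90):
    for b in (30,40,45,50,55):
     for dep in (-.002,.004):
      p,M,g=grasp(phi,a,b,dep=dep)
      cc=clear(p,M,.036,W);cp=clear(p,M,.036,PAN)
      out.append((min(*cc,*cp),phi,a,b,dep,np.round(cc,3),np.round(cp,3)))
out=[o for o in out if o[0]>-.0]
out.sort(key=lambda o:(-o[2],-o[0]))
print(len(out))
for o in out[:25]:
    p,M,g=grasp(*o[1:4],dep=o[4]);
    r=min((ik(p,grasp(*o[1:4],dep=o[4],sgn=s)[1],tries=2) for s in(1,-1)),key=lambda r:r[0])
    print(o[1:5],round(o[0],4),o[5],o[6],"ik%.3f"%r[0],r[1].round(2),fk(r[1],True)[4][2].round(2))
E
```

```text
336
(25, 90, 50, -0.002) 0.0034 [0.006 0.014 0.012] [0.003 0.058 0.013] ik0.000 [ 1.07  1.03  0.05  2.02 -1.33 -2.31] 0.15
(30, 90, 50, -0.002) 0.0029 [0.006 0.014 0.012] [0.003 0.053 0.009] ik0.000 [ 1.05  0.99  0.07  1.89 -1.3   0.59] 0.17
(35, 90, 50, -0.002) 0.0026 [0.006 0.014 0.012] [0.003 0.047 0.006] ik0.000 [ 1.04  0.96  0.1   1.81 -1.26 -2.73] 0.18
(40, 90, 50, -0.002) 0.0023 [0.006 0.014 0.012] [0.002 0.04  0.003] ik0.000 [ 1.02  0.94  0.13  1.77 -1.21  0.26] 0.19
(30, 90, 45, 0.004) 0.0023 [0.006 0.014 0.011] [0.002 0.054 0.012] ik0.000 [ 1.04  1.07  0.15  2.11 -1.25  0.81] 0.15
(35, 90, 45, 0.004) 0.002 [0.006 0.014 0.011] [0.002 0.048 0.009] ik0.000 [ 1.03  1.04  0.18  2.03 -1.22 -2.52] 0.16
(25, 90, 45, 0.004) 0.0008 [0.006 0.014 0.011] [0.001 0.059 0.015] ik0.000 [ 1.06  1.1   0.12  2.2  -1.28 -2.12] 0.14
(40, 90, 45, 0.004) 0.0007 [0.006 0.014 0.011] [0.001 0.042 0.007] ik0.000 [ 1.01  1.03  0.21  1.98 -1.19  0.46] 0.17
(30, 90, 55, -0.002) 0.0005 [0.001 0.014 0.011] [0.006 0.053 0.009] ik0.000 [ 1.06  0.87 -0.04  1.59 -1.33  0.3 ] 0.18
(20, 90, 50, -0.002) 0.0005 [0
[... 1162 characters left out ...]
50, 0.004) 0.0001 [0.    0.014 0.01 ] [0.006 0.059 0.015] ik0.000 [ 1.07  1.02  0.04  2.01 -1.34  0.83] 0.16
(35, 90, 50, 0.004) 0.0001 [0.    0.014 0.009] [0.005 0.048 0.009] ik0.000 [ 1.03  0.95  0.08  1.8  -1.26 -2.74] 0.18
(20, 90, 50, 0.004) 0.0001 [0.    0.014 0.009] [0.002 0.063 0.018] ik0.000 [ 1.08  1.08  0.01  2.18 -1.36  1.14] 0.14
(20, 85, 50, -0.002) 0.0068 [0.009 0.013 0.012] [0.007 0.063 0.016] ik0.000 [ 1.08  1.03  0.04  2.03 -1.33 -2.15] 0.15
(25, 85, 50, -0.002) 0.0066 [0.009 0.013 0.012] [0.007 0.058 0.012] ik0.000 [ 1.07  0.99  0.06  1.91 -1.3  -2.4 ] 0.17
(25, 85, 45, 0.004) 0.0065 [0.008 0.013 0.01 ] [0.007 0.059 0.014] ik0.000 [ 1.05  1.06  0.14  2.1  -1.25 -2.22] 0.16
```

```bash
cat > path.py <<'E'
from clr import *
PHI,A,B,DEP=30,78,46,.002
p0,M0,g0=grasp(PHI,A,B,DEP)
def pose_cover(s,yend=-.17):
    tau=np.radians(24-114*s);u,a=cover(tau)
    y=-.009+(yend+.009)*s
    Cb=LIP+y*Y;Cb[2]=0
    zmin=wcover(Cb,u,a)[:,2].min()
    Cb[2]=-zmin+.012*min(1,s/.1)
    return Cb,u,a
def tool(s,p0=p0,M0=M0):
    Cb,u,a=pose_cover(s)
    B0=np.c_[X,up,ax];B1=np.c_[X,u,a];Q=B1@B0.T
    return Cb+Q@(p0-C),Q@M0,(Cb,u,a)
E
python3 - <<'E'
from path import *
import path
print("clr",clear(p0,M0,.036,wcover(C,up,ax)),clear(p0,M0,.036,PAN),"tz",M0[:,2].round(3),"tcp",p0.round(3))
for sg in(1,-1):
    Mx=M0.copy()
    if sg<0: Mx[:,:2]*=-1
    q=None
    for s in np.linspace(0,1,13):
        p,M,cv=tool(s,p0,Mx)
        r=ik(p,M,q0=q,tries=12 if q is None else 0);dq=0 if q is None else abs(r[1]-q).max();q=r[1]
        k=fk(q,True);W=wcover(*cv)
        body=min((p-M[:,2]*.073+sx*.04*M[:,0]+sy*.0425*M[:,1])[2] for sx in(-1,1) for sy in(-1,1))
        print(sg,s.round(2),"e%.4f"%r[0],q.round(2),"dq%.2f"%dq,"p",p.round(3),"tz",M[:,2].round(2),"body z%.3f w5 %.2f"%(body,k[4][2]),"pan",np.round(clear(p,M,.012,PAN),3))
E
```

```text
clr (np.float64(0.012295176740965466), np.float64(0.01200829268888723), np.float64(0.011296987454989303)) (np.float64(0.01104411161217923), np.float64(0.05346838134131084), np.float64(0.009477436272640345)) tz [ 0.604 -0.779 -0.166] tcp [0.516 0.308 0.139]
1 0.0 e0.0000 [ 1.03  0.97  0.17  1.9  -1.17 -2.49] dq0.00 p [0.516 0.308 0.139] tz [ 0.6  -0.78 -0.17] body z0.096 w5 0.19 pan [0.011 0.042 0.019]
1 0.08 e0.0000 [ 0.99  0.79  0.03  1.59 -1.14 -2.74] dq0.31 p [0.518 0.285 0.155] tz [ 0.6  -0.74 -0.3 ] body z0.124 w5 0.25 pan [0.039 0.06  0.038]
1 0.17 e0.0000 [ 0.95  0.62 -0.12  1.28 -1.08 -2.95] dq0.30 p [0.52  0.261 0.159] tz [ 0.6  -0.68 -0.42] body z0.142 w5 0.29 pan [0.054 0.074 0.052]
1 0.25 e0.0000 [ 0.89  0.47 -0.27  1.01 -0.99 -3.12] dq0.27 p [0.521 0.237 0.157] tz [ 0.59 -0.6  -0.54] body z0.155 w5 0.32 pan [0.058 0.088 0.067]
1 0.33 e0.0000 [ 0.82  0.34 -0.4   0.78 -0.88  3.03] dq6.15 p [0.523 0.214 0.153] tz [ 0.59 -0.5  -0.63] body z0.165 w5 0.35 pan [0.067 0.104 0.083]
1 0.42 e0.0000 [ 0.73  0.23 -0.52  0.59 -0.75  2.93] dq0.19 p [0.524 0.192 0.147] tz [ 0.58 -0.39 -
[... 2337 characters left out ...]
0.41] dq0.21 p [0.528 0.133 0.112] tz [ 0.55  0.   -0.83] body z0.141 w5 0.37 pan [0.136 0.151 0.173]
-1 0.75 e0.0000 [ 0.2   0.07 -0.86  0.05  0.03 -0.45] dq0.22 p [0.529 0.116 0.096] tz [ 0.54  0.14 -0.83] body z0.127 w5 0.35 pan [0.157 0.168 0.19 ]
-1 0.83 e0.0000 [ 0.05  0.12 -0.91 -0.05  0.25 -0.48] dq0.22 p [0.53  0.101 0.08 ] tz [ 0.53  0.27 -0.8 ] body z0.111 w5 0.33 pan [0.179 0.184 0.207]
-1 0.92 e0.0000 [-0.1   0.2  -0.94 -0.14  0.47 -0.51] dq0.22 p [0.531 0.087 0.062] tz [ 0.53  0.4  -0.75] body z0.088 w5 0.29 pan [0.202 0.198 0.221]
-1 1.0 e0.0000 [-0.22  0.31 -0.95 -0.21  0.67 -0.54] dq0.20 p [0.532 0.076 0.045] tz [ 0.52  0.52 -0.68] body z0.058 w5 0.25 pan [0.224 0.212 0.235]
```

```bash
cat >> path.py <<'E'
MX=M0.copy();MX[:,:2]*=-1
E
python3 - <<'E'
from path import *
s=st();q=s["joint_pos"]
tz=MX[:,2]
pre=p0-.06*tz;hi=pre+np.array([-.0,.0,.13])
print("hi",hi.round(3),"pre",pre.round(3))
r0=R.from_quat(s["ee_rot"]);dv=(r0.inv()*R.from_matrix(MX)).as_rotvec();print("rot deg",np.degrees(np.linalg.norm(dv)))
for nm,pa,pb,ra,rb in(("hi",s["ee_pos"],hi,0,1),("pre",hi,pre,1,1),("g",pre,p0,1,1)):
    for k in np.linspace(.2,1,5):
        p=pa+(pb-pa)*k;M=(r0*R.from_rotvec(dv*(ra+(rb-ra)*k))).as_matrix()
        r=ik(p,M,q0=q);q=r[1];F=fk(q,True)
        print(nm,"e%.4f"%r[0],q.round(2),"w5",F[4].round(2),np.round(clear(p,M,.036,PAN),3),np.round(clear(p,M,.036,wcover(C,up,ax)),3))
rows(hi,MX,14,2)
E
```

```text
t 3.3 q [ 0.899  0.796  0.968  2.262 -0.429  0.949] p [0.4658 0.3806 0.325 ] F [-0.9  0.1 -1.8] w 0.0853
tx [-0.998 -0.067 -0.005] ty [-0.05   0.788 -0.614] tz [ 0.045 -0.612 -0.79 ]
hi [0.48  0.355 0.279] pre [0.48  0.355 0.149]
rot deg 69.1163887099765
hi e0.0192 [ 0.95  0.82  0.88  2.27 -0.56  0.88] w5 [0.43 0.59 0.52] [0.243 0.21  0.242] [0.22  0.158 0.18 ]
hi e0.0253 [ 1.    0.84  0.78  2.27 -0.69  0.82] w5 [0.4  0.61 0.48] [0.218 0.197 0.233] [0.199 0.142 0.172]
hi e0.0141 [ 1.04  0.86  0.66  2.27 -0.82  0.78] w5 [0.36 0.62 0.43] [0.196 0.184 0.223] [0.177 0.126 0.163]
hi e0.0000 [ 1.08  0.87  0.51  2.26 -0.95  0.75] w5 [0.33 0.61 0.38] [0.172 0.172 0.213] [0.154 0.111 0.153]
hi e0.0000 [ 1.11  0.88  0.34  2.24 -1.09  0.73] w5 [0.29 0.59 0.33] [0.151 0.158 0.201] [0.129 0.097 0.142]
pre e0.0000 [ 1.11  0.9   0.32  2.19 -1.09  0.73] w5 [0.29 0.59 0.3 ] [0.125 0.134 0.177] [0.112 0.073 0.118]
pre e0.0000 [ 1.11  0.92  0.3   2.15 -1.09  0.73] w5 [0.29 0.59 0.28] [0.099 0.11  0.153] [0.097 0.051 0.095]
pre e0.0000 [ 1.11  0.95  0.29  2.11 -1.09  0.73] w5 [0.29 0.59 0.25] [0.073 0.0
[... 810 characters left out ...]
575051661 (.52) turn 0.02747471564912001 (.0397)
[[-0.01, 0.01, 0.05, 0.0193, -0.0074, -0.0181], [-0.01, 0.0, 0.04, 0.0192, -0.0074, -0.018], [-0.01, 0.02, 0.05, 0.0193, -0.0074, -0.0181], [-0.01, 0.01, 0.05, 0.0193, -0.0074, -0.018], [-0.01, 0.01, 0.04, 0.0193, -0.0074, -0.0181], [-0.01, 0.02, 0.05, 0.0192, -0.0074, -0.018], [-0.01, 0.02, 0.04, 0.0193, -0.0074, -0.0181], [-0.01, 0.02, 0.04, 0.0193, -0.0074, -0.018], [-0.01, 0.03, 0.04, 0.0193, -0.0074, -0.0181], [-0.01, 0.02, 0.04, 0.0192, -0.0074, -0.018], [-0.01, 0.03, 0.04, 0.0193, -0.0074, -0.0181], [-0.01, 0.03, 0.04, 0.0193, -0.0074, -0.0181], [-0.01, 0.03, 0.03, 0.0193, -0.0075, -0.018], [-0.01, 0.03, 0.04, 0.0192, -0.0074, -0.0181]]
```

>>> {"name": "arm_command", "arguments": {"plan": [[0,0.23,0.3,0,0,0],[0,0.23,0.3,0,0,0],[-0.01,0.01,0,0.0193,-0.0074,-0.018],[-0.01,0.01,0,0.0193,-0.0074,-0.018],[-0.01,0.01,0,0.0193,-0.0074,-0.018],[-0.01,0.01,0,0.0193,-0.0074,-0.018],[-0.01,0.01,0,0.0193,-0.0074,-0.018],[-0.01,0.02,0,0.0193,-0.0074,-0.018],[-0.01,0.02,0,0.0193,-0.0074,-0.018],[-0.01,0.02,0,0.0193,-0.0074,-0.018],[-0.01,0.02,0,0.0193,-0.0074,-0.018],[-0.01,0.02,0,0.0193,-0.0074,-0.018],[-0.01,0.02,0,0.0193,-0.0074,-0.018],[-0.01,0.02,0,0.0193,-0.0074,-0.018],[-0.01,0.02,0,0.0193,-0.0074,-0.018],[-0.01,0.02,0,0.0193,-0.0074,-0.018]], "fingers": 42}}

```text
time_s: 4.63
ee_pos: [0.4684, 0.3861, 0.2551]
ee_rot: [0.422, -0.637, 0.643, -0.047]
ft_force: [-0.5, -0.1, -0.2]
width: 0.0357
```

```bash
python3 - <<'E'
from path import *
s=st();pre=p0-.06*MX[:,2];print(pre,MX.T.round(3))
rows(pre+[0,0,.05],MX,5)
E
```

```text
t 4.63 q [ 1.145  0.94   0.412  2.263 -1.058  0.752] p [0.4684 0.3861 0.2551] F [-0.5 -0.1 -0.2] w 0.0357
tx [-0.639 -0.599  0.482] ty [-0.477 -0.183 -0.86 ] tz [ 0.603 -0.78  -0.168]
[0.48010586 0.35496788 0.14937356] [[-0.638 -0.598  0.485]
 [-0.478 -0.187 -0.858]
 [ 0.604 -0.779 -0.166]]
max shift 0.1624930767755968 (.52) turn 0.0003162277660168379 (.0397)
[[-0.039, 0.12, 0.102, 0.0001, 0.0, -0.0002], [-0.04, 0.12, 0.102, 0.0002, 0.0, -0.0002], [-0.039, 0.12, 0.101, 0.0001, 0.0, -0.0002], [-0.04, 0.12, 0.102, 0.0001, 0.0, -0.0003], [-0.039, 0.12, 0.101, 0.0002, 0.0001, -0.0002]]
```

>>> {"name": "arm_command", "arguments": {"plan": [[-0.04,0.12,0.1,0,0,0],[-0.04,0.12,0.1,0,0,0],[-0.04,0.12,0.1,0,0,0],[-0.04,0.12,0.1,0,0,0],[-0.04,0.12,0.1,0,0,0],[-0.1,0.18,0.035,0,0,0],[-0.1,0.18,0.035,0,0,0],[-0.1,0.18,0.035,0,0,0],[0,0,0,0,0,0],[0,0,0,0,0,0]]}}

```text
time_s: 5.47
ee_pos: [0.4795, 0.3565, 0.1477]
ee_rot: [0.422, -0.638, 0.643, -0.047]
ft_force: [0.6, -0.9, 0.6]
width: 0.0358
```

```bash
python3 - <<'E'
from path import *
s=st();pre=p0-.06*MX[:,2];print(((pre-s["ee_pos"])*1000).round(1))
a=cam("scene");b=cam("top")
# overlay predicted rim
for d,n,c in((a,"scene",(300,160,600,340)),(b,"top",(100,190,300,340))):
    f=d["frame"][:,:,::-1].copy()
    f=cv2.resize(f,None,fx=3,fy=3,interpolation=2)
    W=[C+.085*(np.cos(t)*up+np.sin(t)*X) for t in np.linspace(0,2*np.pi,60)]
    for u in proj(d,W): cv2.circle(f,tuple((u*3+1).astype(int)),1,(0,255,0),-1)
    x0,y0,x1,y1=[3*v for v in c];cv2.imwrite(f"pics/e_{n}.png",cv2.resize(f[y0:y1,x0:x1],(780,int(780*(y1-y0)/(x1-x0)))))
E
```

```text
t 5.47 q [ 1.111  1.011  0.271  2.028 -1.088  0.727] p [0.4795 0.3565 0.1477] F [ 0.6 -0.9  0.6] w 0.0358
tx [-0.64  -0.598  0.482] ty [-0.477 -0.182 -0.86 ] tz [ 0.602 -0.78  -0.169]
[ 0.6 -1.6  1.7]
```

View pics/e_scene.png

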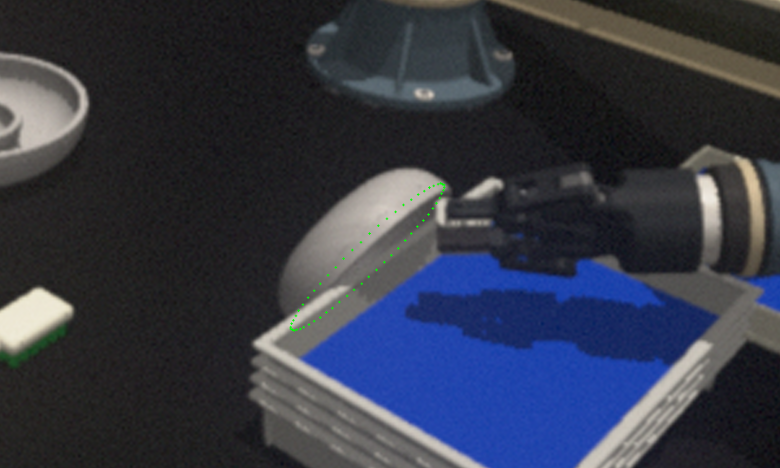

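View pics/e_top.png

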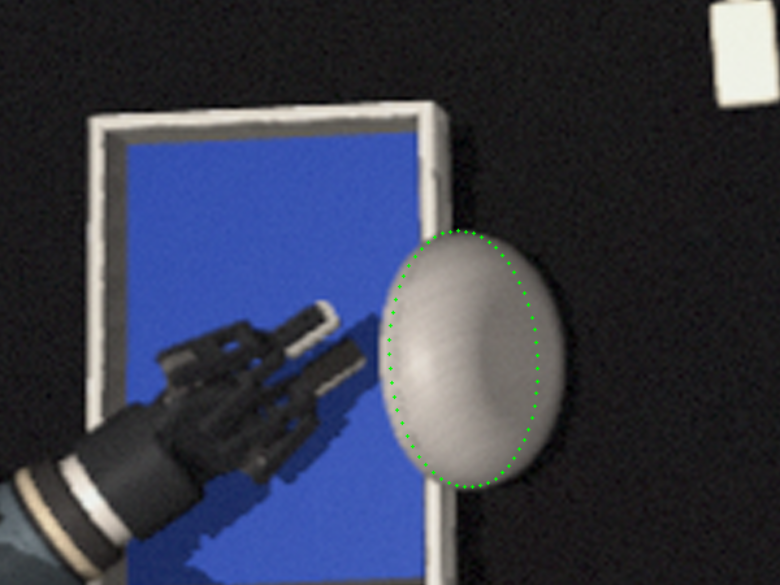

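>>> {"name": "arm_command", "arguments": {"plan": [[0,-0.02,0.12,0,0,0],[0,0,0.12,0,0,0],[0,0,0.12,0,0,0],[0,0,0.12,0,0,0],[0,0,0.12,0,0,0],[0,0,0.12,0,0,0],[0,0,0,0,0,0],[0,0,0,0,0,0]]}}

```text
time_s: 6.23
ee_pos: [0.5154, 0.3114, 0.1399]
ee_rot: [0.421, -0.638, 0.643, -0.047]
ft_force: [0.6, -0.3, -0.2]
width: 0.0356
```

```bash
python3 - <<'E'
from path import *
s=st();print(((p0-s["ee_pos"])*1000).round(1))
a=cam("scene");b=cam("top")
for d,n,c in((a,"scene",(380,190,560,320)),(b,"top",(150,220,270,330))):
    f=d["frame"][:,:,::-1]
    x0,y0,x1,y1=c;cv2.imwrite(f"pics/f_{n}.png",cv2.resize(f[y0:y1,x0:x1],None,fx=3.5,fy=3.5,interpolation=2))
m=cv2.imread("pics/f_scene.png"),cv2.imread("pics/f_top.png");h=max(i.shape[0] for i in m)
cv2.imwrite("pics/f.png",cv2.resize(np.hstack([cv2.copyMakeBorder(i,0,h-i.shape[0],0,0,0) for i in m]),None,fx=.75,fy=.75))
E
```

```text
t 6.23 q [ 1.03   0.974  0.178  1.905 -1.162  0.653] p [0.5154 0.3114 0.1399] F [ 0.6 -0.3 -0.2] w 0.0356
tx [-0.641 -0.598  0.481] ty [-0.477 -0.18  -0.86 ] tz [ 0.601 -0.781 -0.17 ]
[ 1.  -3.2 -0.5]
```

View pics/f.png

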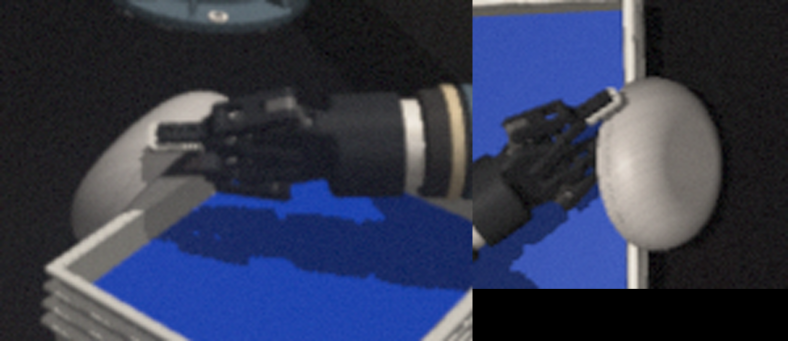

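>>> {"name": "arm_command", "arguments": {"plan": [[0,0,0,0,0,0],[0,0,0,0,0,0],[0,0,0,0,0,0],[0,0,0,0,0,0],[0,0,0,0,0,0],[0,0,0,0,0,0]], "fingers": 0, "force": 50}}

```text
time_s: 6.83
ee_pos: [0.515, 0.3122, 0.1398]
ee_rot: [0.421, -0.638, 0.643, -0.048]
ft_force: [0.4, -1.9, 0.6]
width: 0.0086
```

```bash
python3 - <<'E'
from path import *
s=st();print(((p0-s["ee_pos"])*1000).round(1),s["ft_torque"].round(2))
a=cam("scene");b=cam("top")
for d,n,c in((a,"scene",(380,190,560,320)),(b,"top",(150,220,270,330))):
    f=d["frame"][:,:,::-1]
    x0,y0,x1,y1=c;cv2.imwrite(f"pics/g_{n}.png",cv2.resize(f[y0:y1,x0:x1],None,fx=3.5,fy=3.5,interpolation=2))
m=cv2.imread("pics/g_scene.png"),cv2.imread("pics/g_top.png");h=max(i.shape[0] for i in m)
cv2.imwrite("pics/g.png",cv2.resize(np.hstack([cv2.copyMakeBorder(i,0,h-i.shape[0],0,0,0) for i in m]),None,fx=.75,fy=.75))
E
```

```text
t 6.83 q [ 1.031  0.974  0.178  1.905 -1.162  0.653] p [0.515  0.3122 0.1398] F [ 0.4 -1.9  0.6] w 0.0086
tx [-0.64  -0.599  0.481] ty [-0.477 -0.181 -0.86 ] tz [ 0.602 -0.78  -0.17 ]
[ 1.4 -4.  -0.4] [0.44 0.48 0.02]
```

View pics/g.png

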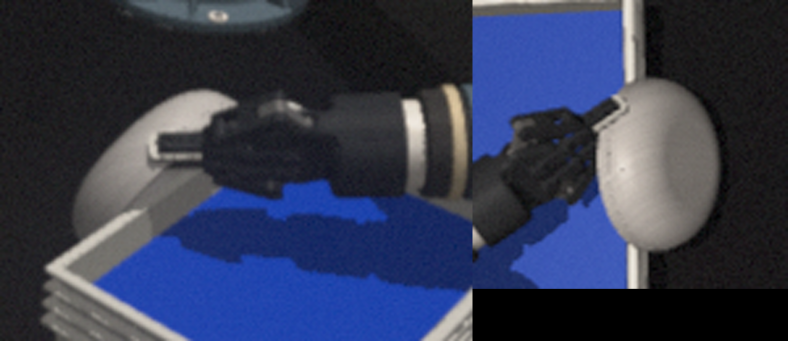

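```bash
python3 - <<'E'
from path import *
import json
s=ctrl.get_state();ps=np.array(s["ee_pos"]);Ms=R.from_quat(s["ee_rot"]).as_matrix()
pc=ps;rc=R.from_matrix(Ms);o=[]
N=36
for i in range(1,N+1):
    p,M,_=tool(i/N,ps,Ms);r=R.from_matrix(M)
    row=np.r_[(rc.inv().apply(p-pc)/.08).round(2),((rc.inv()*r).as_rotvec()/np.pi).round(4)]
    o.append(row);pc=pc+rc.apply(row[:3]*.08);rc=rc*R.from_rotvec(row[3:]*np.pi)
o=np.array(o)+0.
print(np.linalg.norm(o[:,:3],axis=1).max(),np.linalg.norm(o[:,3:],axis=1).max(),pc.round(4),p.round(4))
for k in(0,12,24): print(json.dumps(o[k:k+12].tolist()))
E
```

```text
0.12449899597988733 0.017616469566857033 [0.5312 0.0738 0.0486] [0.5309 0.0735 0.0487]
[[0.09, -0.05, 0.07, -0.0119, -0.0086, 0.0097], [0.09, -0.05, 0.06, -0.012, -0.0086, 0.0096], [0.09, -0.05, 0.07, -0.0119, -0.0085, 0.0097], [0.07, -0.03, 0.06, -0.012, -0.0086, 0.0096], [0.07, -0.01, 0.08, -0.0119, -0.0086, 0.0097], [0.07, -0.02, 0.07, -0.012, -0.0086, 0.0096], [0.07, -0.01, 0.07, -0.0119, -0.0086, 0.0097], [0.06, -0.01, 0.07, -0.0119, -0.0085, 0.0097], [0.07, -0.02, 0.07, -0.012, -0.0086, 0.0096], [0.07, -0.02, 0.07, -0.0119, -0.0086, 0.0097], [0.07, -0.02, 0.07, -0.012, -0.0086, 0.0096], [0.07, -0.02, 0.06, -0.0119, -0.0086, 0.0097]]
[[0.07, -0.03, 0.07, -0.012, -0.0085, 0.0097], [0.07, -0.02, 0.06, -0.0119, -0.0086, 0.0096], [0.07, -0.03, 0.06, -0.0119, -0.0086, 0.0097], [0.07, -0.03, 0.07, -0.012, -0.0086, 0.0096], [0.07, -0.02, 0.06, -0.0119, -0.0085, 0.0097], [0.07, -0.03, 0.06, -0.012, -0.0086, 0.0096], [0.07, -0.03, 0.06, -0.0119, -0.0086, 0.0097], [0.07, -0.03, 0.06, -0.012, -0.0086, 0.0096], [0.07, -0.03, 0.06, -0.0119, -0.0086, 0.0097], [0.07, -0.04, 0.06, -0.0119, -0.0085, 0.0097], [0.08, -0.03, 0.06, -0.012, -0.0086, 0.0096], [0.07, -0.04, 0.06, -0.0119, -0.0086, 0.0097]]
[[0.07, -0.04, 0.05, -0.012, -0.0086, 0.0096], [0.07, -0.03, 0.06, -0.0119, -0.0086, 0.0097], [0.07, -0.05, 0.05, -0.012, -0.0085, 0.0097], [0.07, -0.04, 0.05, -0.0119, -0.0086, 0.0096], [0.08, -0.04, 0.04, -0.0119, -0.0086, 0.0097], [0.07, -0.05, 0.05, -0.012, -0.0086, 0.0096], [0.06, -0.05, 0.04, -0.0119, -0.0086, 0.0097], [0.07, -0.05, 0.04, -0.012, -0.0085, 0.0096], [0.07, -0.05, 0.04, -0.0119, -0.0086, 0.0097], [0.07, -0.05, 0.04, -0.012, -0.0086, 0.0096], [0.06, -0.06, 0.03, -0.0119, -0.0086, 0.0097], [0.06, -0.05, 0.03, -0.0119, -0.0086, 0.0097]]
```

>>> {"name": "arm_command", "arguments": {"plan": [[0.09,-0.05,0.07,-0.0119,-0.0086,0.0097],[0.09,-0.05,0.06,-0.012,-0.0086,0.0096],[0.09,-0.05,0.07,-0.0119,-0.0085,0.0097],[0.07,-0.03,0.06,-0.012,-0.0086,0.0096],[0.07,-0.01,0.08,-0.0119,-0.0086,0.0097],[0.07,-0.02,0.07,-0.012,-0.0086,0.0096],[0.07,-0.01,0.07,-0.0119,-0.0086,0.0097],[0.06,-0.01,0.07,-0.0119,-0.0085,0.0097],[0.07,-0.02,0.07,-0.012,-0.0086,0.0096],[0.07,-0.02,0.07,-0.0119,-0.0086,0.0097],[0.07,-0.02,0.07,-0.012,-0.0086,0.0096],[0.07,-0.02,0.06,-0.0119,-0.0086,0.0097]]}}

```text
time_s: 7.93
ee_pos: [0.5211, 0.2175, 0.1563]
ee_rot: [-0.397, 0.814, -0.39, 0.169]
ft_force: [0.0, -0.6, -1.5]
width: 0.0078
```

```bash
python3 - <<'E'
from path import *
s=st();print(s["ft_torque"].round(2))
d=cam("scene");f=d["frame"][:,:,::-1];cv2.imwrite("pics/h.png",cv2.resize(f[100:340,300:620],None,fx=2.4,fy=2.4,interpolation=2))
E
```

```text
t 7.93 q [ 0.826  0.331 -0.398  0.797 -0.877 -0.102] p [0.5211 0.2175 0.1563] F [ 0.  -0.6 -1.5] w 0.0078
tx [-0.628 -0.778  0.034] ty [-0.514  0.382 -0.768] tz [ 0.585 -0.5   -0.639]
[ 0.54  0.6  -0.04]
```

View pics/h.png

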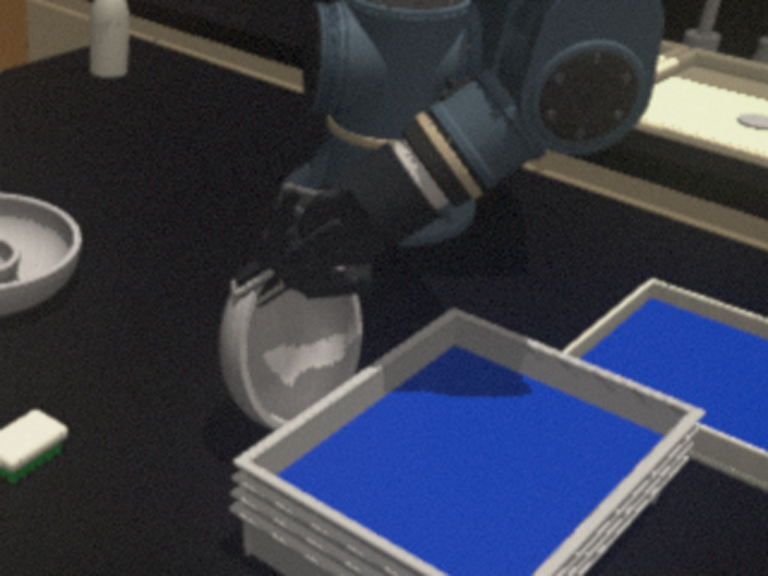

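```bash
cat >> path.py <<'E'
def tool90(dep=.002,b=B):
    p,M,g=grasp(PHI,90,b,dep); M=M.copy();M[:,:2]*=-1
    # cover in tool frame
    T=np.eye(4);return M.T@np.c_[X,up,ax], M.T@(C-p)
BT,CT=tool90()
def cov_now(s):
    M=R.from_quat(s["ee_rot"]).as_matrix();return s["ee_pos"]+M@CT,M@BT
E
python3 - <<'E'
from path import *
s=st();Cn,Bn=cov_now(s);print(Cn.round(3),Bn.T.round(3))
W=wcover(Cn,Bn[:,1],Bn[:,2]) ;W=Cn+PTS@Bn.T;print("zmin",W[:,2].min())
d=cam("scene");f=cv2.resize(d["frame"][:,:,::-1],None,fx=3,fy=3,interpolation=2)
for r,z in((.085,0),(.042,-.048)):
  for t in np.linspace(0,2*np.pi,60):
    u=proj(d,Cn+Bn@[r*np.sin(t),r*np.cos(t),z])[0];cv2.circle(f,tuple((u*3+1).astype(int)),1,(0,255,0),-1)
cv2.imwrite("pics/i.png",f[480:900,1080:1560])
E
```

```text
t 7.98 q [ 0.823  0.326 -0.402  0.793 -0.874 -0.105] p [0.5208 0.2158 0.157 ] F [-0.  -2.4  0.4] w 0.0085
tx [-0.629 -0.777  0.031] ty [-0.513  0.384 -0.767] tz [ 0.584 -0.498 -0.641]
[0.468 0.258 0.108] [[ 0.999 -0.035 -0.034]
 [ 0.016 -0.424  0.906]
 [ 0.046  0.905  0.423]]
zmin 0.02290606804347968
```

View pics/i.png

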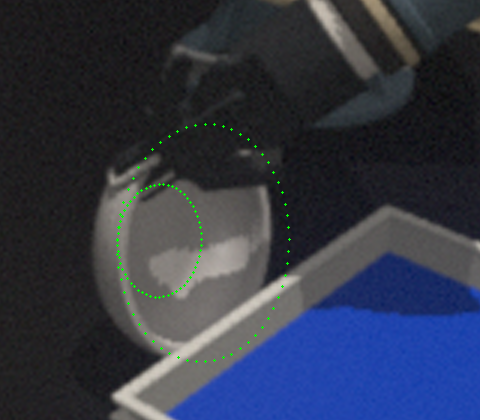

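```bash
python3 - <<'E'
from path import *
import json
s=ctrl.get_state();ps=np.array(s["ee_pos"]);Ms=R.from_quat(s["ee_rot"]).as_matrix()
Cn,Bn=cov_now(s)
Bf=np.c_[X,-Y,Z];Cf=LIP-.17*Y;Cf[2]=.048+.02
dv=R.from_matrix(Bf@Bn.T).as_rotvec();print(np.degrees(dv))
pc=ps;rc=R.from_matrix(Ms);o=[];N=24
for i in range(1,N+1):
    k=i/N;Q=R.from_rotvec(dv*k).as_matrix();B1=Q@Bn;C1=Cn+(Cf-Cn)*k
    zz=(PTS@B1.T)[:,2].min();C1[2]=max(C1[2],-zz+.02)
    M=Q@Ms;p=C1-M@CT;r=R.from_matrix(M)
    row=np.r_[(rc.inv().apply(p-pc)/.08).round(2),((rc.inv()*r).as_rotvec()/np.pi).round(4)]
    o.append(row);pc=pc+rc.apply(row[:3]*.08);rc=rc*R.from_rotvec(row[3:]*np.pi)
o=np.array(o)+0.
print(pc.round(4),rc.as_matrix().T.round(3))
q=ik(pc,rc.as_matrix(),q0=s["joint_pos"]);print(q)
for k in(0,12): print(json.dumps(o[k:k+12].tolist()))
E
```

```text
[65.23218136 -0.72678849  4.16992615]
[0.534  0.0735 0.0528] [[-0.577 -0.387 -0.719]
 [-0.557  0.831  0.   ]
 [ 0.598  0.4   -0.695]]
(np.float64(2.7814870803497124e-13), array([-0.14015902,  0.25693214, -1.04099556, -0.38423282,  0.50056708,
       -0.55648965]))
[[0.07, 0.0, 0.08, -0.0093, -0.0085, 0.0083], [0.06, -0.01, 0.08, -0.0094, -0.0086, 0.0083], [0.07, -0.01, 0.07, -0.0093, -0.0085, 0.0083], [0.07, -0.01, 0.07, -0.0094, -0.0086, 0.0082], [0.07, -0.02, 0.07, -0.0093, -0.0085, 0.0083], [0.07, -0.02, 0.06, -0.0094, -0.0086, 0.0083], [0.06, -0.02, 0.07, -0.0093, -0.0085, 0.0083], [0.07, -0.02, 0.06, -0.0093, -0.0086, 0.0083], [0.07, -0.03, 0.06, -0.0094, -0.0085, 0.0083], [0.07, -0.02, 0.06, -0.0093, -0.0086, 0.0083], [0.07, -0.03, 0.06, -0.0094, -0.0085, 0.0082], [0.07, -0.03, 0.05, -0.0093, -0.0085, 0.0083]]
[[0.07, -0.03, 0.05, -0.0094, -0.0086, 0.0083], [0.07, -0.03, 0.06, -0.0093, -0.0085, 0.0083], [0.07, -0.04, 0.05, -0.0093, -0.0086, 0.0083], [0.07, -0.04, 0.04, -0.0094, -0.0085, 0.0083], [0.07, -0.03, 0.05, -0.0093, -0.0086, 0.0083], [0.07, -0.04, 0.04, -0.0094, -0.0085, 0.0082], [0.07, -0.04, 0.04, -0.0093, -0.0086, 0.0083], [0.06, -0.05, 0.04, -0.0094, -0.0085, 0.0083], [0.07, -0.04, 0.04, -0.0093, -0.0086, 0.0083], [0.06, -0.04, 0.03, -0.0093, -0.0085, 0.0083], [0.06, -0.05, 0.03, -0.0094, -0.0085, 0.0083], [0.06, -0.05, 0.03, -0.0093, -0.0086, 0.0083]]
```

>>> {"name": "arm_command", "arguments": {"plan": [[0.07,0,0.08,-0.0093,-0.0085,0.0083],[0.06,-0.01,0.08,-0.0094,-0.0086,0.0083],[0.07,-0.01,0.07,-0.0093,-0.0085,0.0083],[0.07,-0.01,0.07,-0.0094,-0.0086,0.0082],[0.07,-0.02,0.07,-0.0093,-0.0085,0.0083],[0.07,-0.02,0.06,-0.0094,-0.0086,0.0083],[0.06,-0.02,0.07,-0.0093,-0.0085,0.0083],[0.07,-0.02,0.06,-0.0093,-0.0086,0.0083],[0.07,-0.03,0.06,-0.0094,-0.0085,0.0083],[0.07,-0.02,0.06,-0.0093,-0.0086,0.0083],[0.07,-0.03,0.06,-0.0094,-0.0085,0.0082],[0.07,-0.03,0.05,-0.0093,-0.0085,0.0083],[0.07,-0.03,0.05,-0.0094,-0.0086,0.0083],[0.07,-0.03,0.06,-0.0093,-0.0085,0.0083],[0.07,-0.04,0.05,-0.0093,-0.0086,0.0083],[0.07,-0.04,0.04,-0.0094,-0.0085,0.0083],[0,0,0,0,0,0]]}}

```text
time_s: 9.45
ee_pos: [0.5285, 0.1122, 0.0894]
ee_rot: [-0.323, 0.891, -0.059, 0.313]
ft_force: [0.1, -1.5, -1.5]
width: 0.0083
```

```bash
python3 - <<'E'
from path import *
s=st();Cn,Bn=cov_now(s);print(Cn.round(3),Bn.T.round(3))
W=Cn+PTS@Bn.T;print("zmin",W[:,2].min())
ims=[]
for n,c in(("scene",(330,160,490,300)),("top",(220,200,360,322))):
  d=cam(n);f=cv2.resize(d["frame"][:,:,::-1],None,fx=3,fy=3,interpolation=2)
  for r,z in((.085,0),(.042,-.048)):
   for t in np.linspace(0,2*np.pi,60):
    u=proj(d,Cn+Bn@[r*np.sin(t),r*np.cos(t),z])[0];cv2.circle(f,tuple((u*3+1).astype(int)),1,(0,255,0),-1)
  x0,y0,x1,y1=[3*v for v in c];g=f[y0:y1,x0:x1];ims.append(cv2.resize(g,(400,int(400*g.shape[0]/g.shape[1]))))
h=min(i.shape[0] for i in ims);cv2.imwrite("pics/j.png",np.hstack([i[:h] for i in ims]))
E
```

```text
t 9.45 q [ 0.234  0.068 -0.94  -0.085 -0.043 -0.476] p [0.5285 0.1122 0.0894] F [ 0.1 -1.5 -1.5] w 0.0083
tx [-0.595 -0.612 -0.521] ty [-0.538  0.785 -0.307] tz [ 0.596  0.098 -0.797]
[0.474 0.175 0.082] [[ 0.999  0.037 -0.03 ]
 [ 0.045 -0.927  0.371]
 [ 0.014  0.372  0.928]]
zmin 0.017725496978826347
```

View pics/j.png

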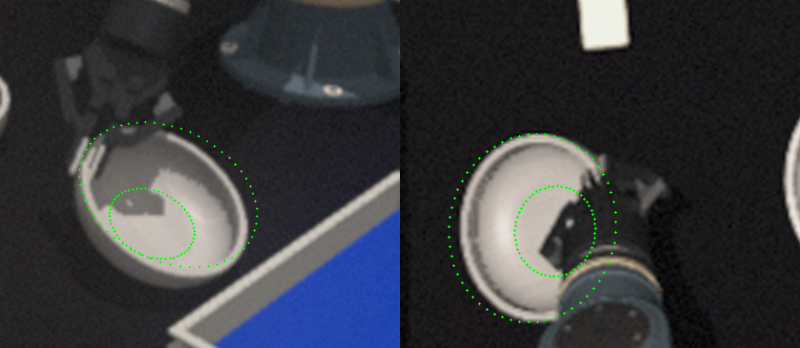

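```bash
cat >> path.py <<'E'
def setmodel(a,b=B,dep=DEP):
    global BT,CT
    p,M,g=grasp(PHI,a,b,dep);M=M.copy();M[:,:2]*=-1
    BT=M.T@np.c_[X,up,ax];CT=M.T@(C-p)
def plan(Cf,Bf,N,margin=.02,pr=True):
    import json
    s=ctrl.get_state();ps=np.array(s["ee_pos"]);Ms=R.from_quat(s["ee_rot"]).as_matrix()
    Cn,Bn=cov_now(s);dv=R.from_matrix(Bf@Bn.T).as_rotvec();print("rot",np.degrees(dv).round(1),"from",Cn.round(3))
    pc=ps;rc=R.from_matrix(Ms);o=[]
    for i in range(1,N+1):
        k=i/N;Q=R.from_rotvec(dv*k).as_matrix();B1=Q@Bn;C1=Cn+(Cf-Cn)*k
        zz=(PTS@B1.T)[:,2].min();C1[2]=max(C1[2],-zz+margin)
        M=Q@Ms;p=C1-M@CT;r=R.from_matrix(M)
        row=np.r_[(rc.inv().apply(p-pc)/.08).round(2),((rc.inv()*r).as_rotvec()/np.pi).round(4)]
        o.append(row);pc=pc+rc.apply(row[:3]*.08);rc=rc*R.from_rotvec(row[3:]*np.pi)
    o=np.array(o)+0.
    print(pc.round(4),rc.as_matrix().T.round(3),ik(pc,rc.as_matrix(),q0=s["joint_pos"]))
    M=rc.as_matrix();print("body z",min((pc-M[:,2]*.073+sx*.04*M[:,0]+sy*.0425*M[:,1])[2] for sx in(-1,1) for sy in(-1,1)))
    print(json.dumps(o.tolist()))
E
python3 - <<'E'
from path import *
import path
path.setmodel(78)
s=st();Cn,Bn=cov_now(s);print(Cn.round(3),Bn.T.round(3),"zmin",(Cn+PTS@Bn.T)[:,2].min())
Cf=LIP-.17*Y;Cf[2]=.048+.025
plan(Cf,np.c_[X,-Y,Z],14,.022)
E
```

```text
t 9.55 q [ 0.237  0.067 -0.938 -0.083 -0.047 -0.475] p [0.5295 0.1129 0.0906] F [-0.1  0.3 -0.7] w 0.0082
tx [-0.594 -0.613 -0.52 ] ty [-0.538  0.784 -0.31 ] tz [ 0.598  0.096 -0.796]
[0.475 0.168 0.067] [[ 0.994  0.084  0.065]
 [ 0.036 -0.844  0.535]
 [-0.1    0.53   0.842]] zmin -0.003638708758084072
rot [32.   6.1  0.1] from [0.475 0.168 0.067]
[0.5318 0.0757 0.0578] [[-0.66  -0.262 -0.704]
 [-0.544  0.813  0.208]
 [ 0.517  0.52  -0.68 ]] (np.float64(2.3968831894998813e-15), array([-0.22158751,  0.2744802 , -0.93188965, -0.15687691,  0.67033788,
       -0.53737153]))
body z 0.07044375608991552
[[-0.12, -0.12, -0.22, -0.009, -0.005, 0.0078], [0.05, -0.02, 0.04, -0.0091, -0.0049, 0.0078], [0.05, -0.02, 0.04, -0.009, -0.005, 0.0078], [0.05, -0.02, 0.04, -0.0091, -0.0049, 0.0079], [0.05, -0.02, 0.03, -0.009, -0.005, 0.0078], [0.05, -0.03, 0.04, -0.0091, -0.0049, 0.0078], [0.05, -0.02, 0.03, -0.009, -0.005, 0.0078], [0.05, -0.03, 0.04, -0.0091, -0.005, 0.0078], [0.05, -0.02, 0.03, -0.009, -0.0049, 0.0078], [0.05, -0.03, 0.03, -0.0091, -0.005, 0.0078], [0.04, -0.03, 0.03, -0.009, -0.0049, 0.0078], [0.05, -0.03, 0.03, -0.0091, -0.005, 0.0078], [0.04, -0.03, 0.02, -0.009, -0.005, 0.0079], [0.03, -0.02, 0.01, -0.009, -0.0049, 0.0078]]
```

>>> {"name": "arm_command", "arguments": {"plan": [[-0.06,-0.06,-0.11,0,0,0],[-0.06,-0.06,-0.11,-0.009,-0.005,0.0078],[0.05,-0.02,0.04,-0.009,-0.005,0.0078],[0.05,-0.02,0.04,-0.009,-0.005,0.0078],[0.05,-0.02,0.04,-0.009,-0.005,0.0078],[0.05,-0.02,0.03,-0.009,-0.005,0.0078],[0.05,-0.03,0.04,-0.009,-0.005,0.0078],[0.05,-0.02,0.03,-0.009,-0.005,0.0078],[0.05,-0.03,0.04,-0.009,-0.005,0.0078],[0.05,-0.02,0.03,-0.009,-0.005,0.0078],[0.05,-0.03,0.03,-0.009,-0.005,0.0078],[0.04,-0.03,0.03,-0.009,-0.005,0.0078],[0.05,-0.03,0.03,-0.009,-0.005,0.0078],[0.04,-0.03,0.02,-0.009,-0.005,0.0078],[0.03,-0.02,0.01,-0.009,-0.005,0.0078],[0,0,0,0,0,0]]}}

```text
time_s: 10.88
ee_pos: [0.5326, 0.0763, 0.0573]
ee_rot: [-0.228, 0.887, 0.206, 0.345]
ft_force: [0.2, -0.0, -1.1]
width: 0.008
```

```bash
cat > show.py <<'E'
from path import *
import path,sys
path.setmodel(float(sys.argv[2]))
s=st();Cn,Bn=cov_now(s);print(Cn.round(3),Bn.T.round(3))
W=Cn+PTS@Bn.T;print("zmin",W[:,2].min())
ims=[]
for n,c in(("scene",(300,140,460,280)),("top",(230,200,370,322))):
  d=cam(n);f=cv2.resize(d["frame"][:,:,::-1],None,fx=3,fy=3,interpolation=2)
  for r,z in((.085,0),(.042,-.048)):
   for t in np.linspace(0,2*np.pi,60):
    u=proj(d,Cn+Bn@[r*np.sin(t),r*np.cos(t),z])[0];cv2.circle(f,tuple((u*3+1).astype(int)),1,(0,255,0),-1)
  x0,y0,x1,y1=[3*v for v in c];g=f[y0:y1,x0:x1];ims.append(cv2.resize(g,(400,int(400*g.shape[0]/g.shape[1]))))
h=min(i.shape[0] for i in ims);cv2.imwrite(f"pics/{sys.argv[1]}.png",np.hstack([i[:h] for i in ims]))
E
python3 show.py k 78
```

```text
t 10.88 q [-0.221  0.266 -0.944 -0.163  0.672 -0.536] p [0.5326 0.0763 0.0573] F [ 0.2 -0.  -1.1] w 0.008
tx [-0.659 -0.262 -0.705] ty [-0.546  0.812  0.208] tz [ 0.518  0.522 -0.678]
[0.478 0.134 0.072] [[ 0.998  0.068  0.002]
 [ 0.068 -0.998 -0.001]
 [-0.002 -0.002  1.   ]]
zmin 0.024096604430819644
```

View pics/k.png

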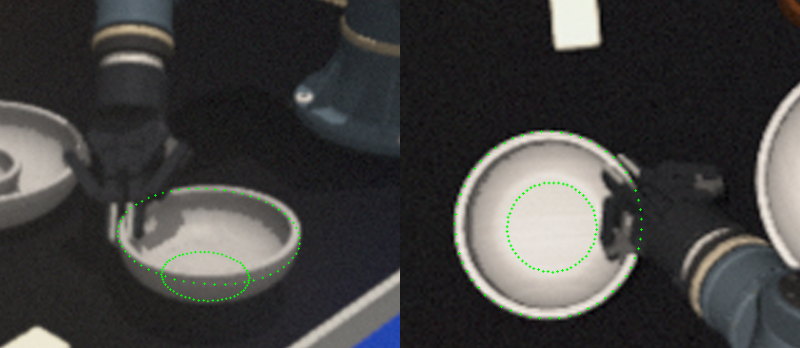

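>>> {"name": "arm_command", "arguments": {"plan": [[0.04,-0.012,0.04,0,0,0],[0.04,-0.012,0.04,0,0,0],[0.04,-0.012,0.04,0,0,0],[0.03,-0.009,0.03,0,0,0],[0.02,-0.006,0.02,0,0,0],[0.01,-0.003,0.01,0,0,0],[0,0,0,0,0,0],[0,0,0,0,0,0]]}}

```text
time_s: 11.65
ee_pos: [0.5324, 0.0766, 0.0376]
ee_rot: [-0.228, 0.887, 0.205, 0.346]
ft_force: [0.4, -0.5, -0.9]
width: 0.008
```

```bash
python3 show.py l 78
```

```text
t 11.65 q [-0.22   0.317 -0.973 -0.246  0.672 -0.536] p [0.5324 0.0766 0.0376] F [ 0.4 -0.5 -0.9] w 0.008
tx [-0.657 -0.262 -0.707] ty [-0.546  0.812  0.206] tz [ 0.52   0.522 -0.677]
[0.477 0.134 0.052] [[ 0.998  0.068  0.005]
 [ 0.068 -0.998 -0.001]
 [-0.005 -0.001  1.   ]]
zmin 0.00413028935617165
```

View pics/l.png

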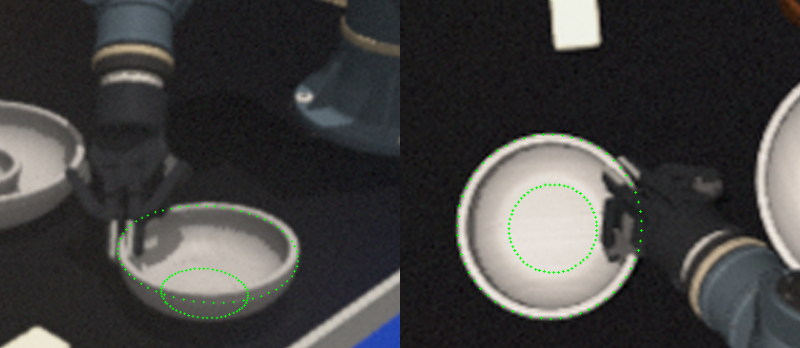

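>>> {"name": "arm_command", "arguments": {"plan": [[0.018,-0.005,0.017,0,0,0],[0,0,0,0,0,0],[0.009,-0.003,0.009,0,0,0],[0,0,0,0,0,0],[0,0,0,0,0,0]]}}

```text
time_s: 12.17
ee_pos: [0.5324, 0.0766, 0.0345]
ee_rot: [-0.228, 0.887, 0.205, 0.346]
ft_force: [0.5, -0.8, -1.3]
width: 0.0078
```

>>> {"name": "arm_command", "arguments": {"plan": [[0.009,-0.003,0.009,0,0,0],[0,0,0,0,0,0],[0,0,0,0,0,0]]}}

```text
time_s: 12.42
ee_pos: [0.5324, 0.0766, 0.0335]
ee_rot: [-0.228, 0.887, 0.205, 0.346]
ft_force: [-0.3, 0.0, -0.2]
width: 0.0083
```

>>> {"name": "arm_command", "arguments": {"plan": [[0.009,-0.003,0.009,0,0,0],[0,0,0,0,0,0],[0,0,0,0,0,0]]}}

```text
time_s: 12.67
ee_pos: [0.5325, 0.0766, 0.0325]
ee_rot: [-0.228, 0.887, 0.205, 0.346]
ft_force: [-0.1, -0.4, -1.3]
width: 0.0081
```

>>> {"name": "arm_command", "arguments": {"plan": [[0.009,-0.003,0.009,0,0,0],[0,0,0,0,0,0],[0,0,0,0,0,0]]}}

```text
time_s: 12.92
ee_pos: [0.5325, 0.0766, 0.0314]
ee_rot: [-0.228, 0.887, 0.205, 0.346]
ft_force: [0.3, 0.0, -0.4]
width: 0.0083
```

```bash
python3 - <<'E'
from h import *
F=[]
for i in range(4):
    cam("top");s=ctrl.get_state();F.append(np.r_[s["ft_force"],s["ft_torque"]])
print(np.mean(F,0).round(2),s["ee_pos"].round(4))
E
```

```text
[-0.02 -0.39 -1.26 -0.63  0.52  0.02] [0.5326 0.0765 0.0315]
```

>>> {"name": "arm_command", "arguments": {"plan": [[0.009,-0.003,0.009,0,0,0],[0,0,0,0,0,0],[0,0,0,0,0,0]]}}

```text
time_s: 13.37
ee_pos: [0.5325, 0.0766, 0.0303]
ee_rot: [-0.228, 0.887, 0.205, 0.346]
ft_force: [0.3, -0.1, -0.8]
width: 0.0083
```

>>> {"name": "arm_command", "arguments": {"plan": [[0.009,-0.003,0.009,0,0,0],[0,0,0,0,0,0],[0,0,0,0,0,0]]}}

```text
time_s: 13.62
ee_pos: [0.5325, 0.0765, 0.0293]
ee_rot: [-0.228, 0.887, 0.205, 0.346]
ft_force: [-0.5, 0.1, -0.5]
width: 0.0081
```

```bash
cat > ff.py <<'E'
from h import *
F=[]
for i in range(3):
    cam("top");s=ctrl.get_state();F.append(np.r_[s["ft_force"],s["ft_torque"]])
print(np.mean(F,0).round(2),s["ee_pos"].round(4))
E
python3 ff.py; python3 show.py m 78
```

```text
[ 0.37 -0.07 -1.23 -0.62  0.52 -0.  ] [0.5326 0.0765 0.0294]
t 13.77 q [-0.22   0.34  -0.982 -0.278  0.672 -0.536] p [0.5326 0.0765 0.0294] F [-0.2  0.3 -1. ] w 0.0082
tx [-0.657 -0.262 -0.707] ty [-0.547  0.812  0.206] tz [ 0.52   0.522 -0.676]
[0.478 0.134 0.044] [[ 0.998  0.068  0.005]
 [ 0.068 -0.998 -0.001]
 [-0.005 -0.001  1.   ]]
zmin -0.004118201764062759
```

View pics/m.png

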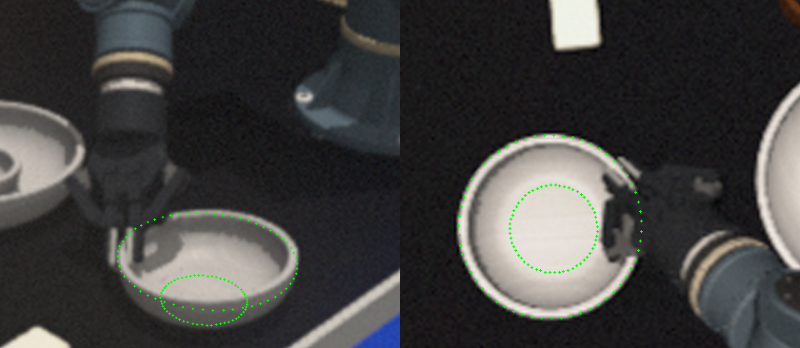

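>>> {"name": "arm_command", "arguments": {"plan": [[0.009,-0.003,0.009,0,0,0],[0,0,0,0,0,0],[0.009,-0.003,0.009,0,0,0],[0,0,0,0,0,0],[0,0,0,0,0,0]]}}

```text
time_s: 14.28
ee_pos: [0.5331, 0.0764, 0.0275]
ee_rot: [-0.228, 0.887, 0.205, 0.346]
ft_force: [0.3, -1.4, 2.7]
width: 0.008
```

```bash
python3 ff.py
```

```text
[ 0.88 -2.25  3.37 -0.41  0.13 -0.23] [0.5331 0.0764 0.0276]
```

>>> {"name": "arm_command", "arguments": {"plan": [[0,0,0,0,0,0],[0,0,0,0,0,0],[0,0,0,0,0,0],[0,0,0,0,0,0]], "fingers": 25}}

```text
time_s: 14.77
ee_pos: [0.5323, 0.0767, 0.027]
ee_rot: [-0.228, 0.887, 0.205, 0.346]
ft_force: [-0.3, -0.6, 0.7]
width: 0.0215
```

```bash
python3 ff.py; python3 show.py n 78
```

```text
[-0.41  0.09  0.34 -0.48  0.47 -0.03] [0.5326 0.0766 0.0272]
t 14.92 q [-0.22   0.346 -0.985 -0.286  0.672 -0.536] p [0.5326 0.0766 0.0272] F [-0.9 -0.5  0.9] w 0.021
tx [-0.657 -0.262 -0.707] ty [-0.547  0.812  0.206] tz [ 0.52   0.522 -0.676]
[0.477 0.134 0.042] [[ 0.998  0.068  0.005]
 [ 0.068 -0.998 -0.001]
 [-0.005 -0.001  1.   ]]
zmin -0.006245695573923481
```

View pics/n.png

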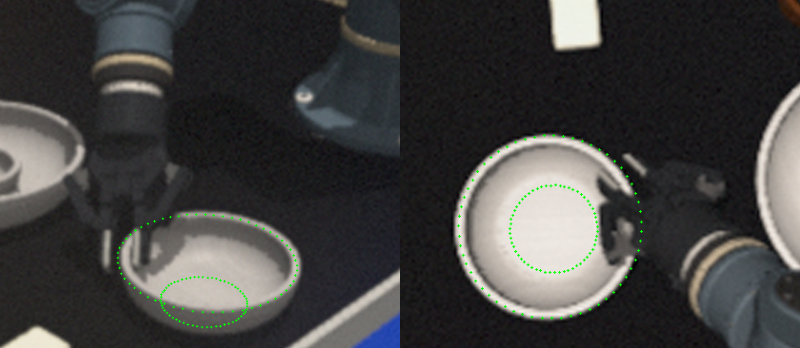

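>>> {"name": "arm_command", "arguments": {"plan": [[0,0,-0.15,0,0,0],[0,0,-0.15,0,0,0],[0,0,-0.2,0,0,0],[0,0,-0.25,0,0,0],[0,0,-0.25,0,0,0],[0,0,-0.25,0,0,0],[0,0,0,0,0,0]]}}

```text
time_s: 15.6
ee_pos: [0.4805, 0.0231, 0.0969]
ee_rot: [-0.228, 0.886, 0.204, 0.347]
ft_force: [0.5, -1.1, 0.9]
width: 0.0214
```

```bash
python3 - <<'E'
from h import *
from kin import ik
d=cam("top","o");f=d["frame"].astype(int)
def rimfit(u0,v0,R0,z,name):
    # radial search for outer edge: brightness drop
    g=cv2.GaussianBlur(cv2.cvtColor(d["frame"],cv2.COLOR_RGB2GRAY),(3,3),0).astype(float)
    P=[]
    for t in np.linspace(0,2*np.pi,120,endpoint=False):
        rs=np.arange(R0-6,R0+8,.25);xs=u0+rs*np.cos(t);ys=v0+rs*np.sin(t)
        v=cv2.remap(g.astype(np.float32),xs.astype(np.float32)[None],ys.astype(np.float32)[None],1)[0]
        dv=np.gradient(v);i=dv.argmin()
        if dv[i]<-6: P.append((xs[i],ys[i]))
    W=ray(d,P,z)
    for _ in range(4):
        c=circ(W);e=abs(np.hypot(W[:,0]-c[0],W[:,1]-c[1])-c[2]);W=W[e<max(.002,np.median(e)*2.5)]
    print(name,np.round(c,4),len(W))
rimfit(282.5,279,32.5,.048,"mid");rimfit(400,263.5,45.5,.058,"large")
# small inner circle dark->: inner edge of band
s=st();q=s["joint_pos"]
M=frame([0,0,-1],[-1,0,0]);t=[.527,-.126,.15]
print(ik(np.array(t),M,q0=q))
rows(t,M,12,2)
E
```

```text
mid [0.4771 0.1369 0.0853] 120
large [ 0.5241 -0.1759  0.1201] 103
t 15.65 q [-0.402  0.133 -0.914  0.134  0.752 -0.749] p [0.4812 0.0233 0.0962] F [0.5 0.7 0.2] w 0.0212
tx [-0.655 -0.262 -0.708] ty [-0.545  0.813  0.204] tz [ 0.522  0.52  -0.676]
(np.float64(2.6557235636956184e-11), array([-2.34683593e-01,  3.09515539e-01, -1.27449978e-01,  1.13383081e+00,
       -8.48437724e-15, -2.34683593e-01]))
max shift 0.18138357147217055 (.52) turn 0.02559472601924076 (.0397)
[[-0.03, -0.14, -0.09, 0.0113, 0.0191, 0.0126], [-0.03, -0.14, -0.09, 0.0112, 0.0192, 0.0125], [-0.03, -0.15, -0.09, 0.0113, 0.0191, 0.0126], [-0.03, -0.15, -0.09, 0.0113, 0.0192, 0.0125], [-0.03, -0.14, -0.08, 0.0112, 0.0191, 0.0126], [-0.04, -0.15, -0.07, 0.0113, 0.0191, 0.0125], [-0.03, -0.16, -0.08, 0.0113, 0.0192, 0.0126], [-0.04, -0.15, -0.07, 0.0112, 0.0191, 0.0126], [-0.04, -0.15, -0.07, 0.0113, 0.0192, 0.0125], [-0.04, -0.16, -0.06, 0.0113, 0.0191, 0.0126], [-0.04, -0.15, -0.06, 0.0112, 0.0191, 0.0125], [-0.04, -0.16, -0.06, 0.0113, 0.0192, 0.0126]]
```

View pics/o.png

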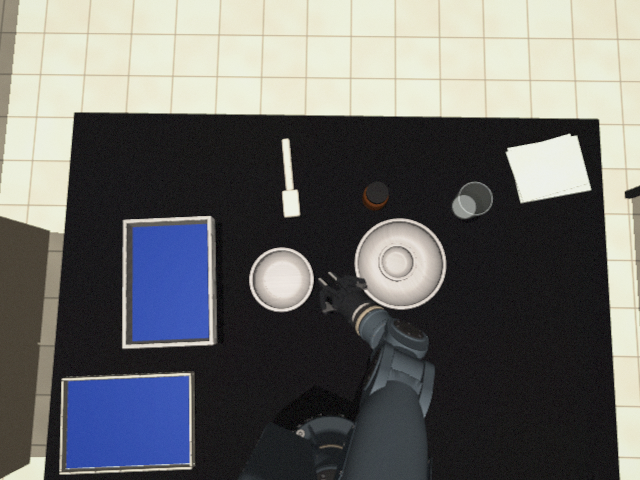

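>>> {"name": "arm_command", "arguments": {"plan": [[-0.18,0.05,-0.17,0,0,0],[-0.18,0.05,-0.17,0,0,0],[-0.03,-0.14,-0.09,0.0113,0.0191,0.0126],[-0.03,-0.14,-0.09,0.0112,0.0192,0.0125],[-0.03,-0.15,-0.09,0.0113,0.0191,0.0126],[-0.03,-0.15,-0.09,0.0113,0.0192,0.0125],[-0.03,-0.14,-0.08,0.0112,0.0191,0.0126],[-0.04,-0.15,-0.07,0.0113,0.0191,0.0125],[-0.03,-0.16,-0.08,0.0113,0.0192,0.0126],[-0.04,-0.15,-0.07,0.0112,0.0191,0.0126],[-0.04,-0.15,-0.07,0.0113,0.0192,0.0125],[-0.04,-0.16,-0.06,0.0113,0.0191,0.0126],[-0.04,-0.15,-0.06,0.0112,0.0191,0.0125],[-0.04,-0.16,-0.06,0.0113,0.0192,0.0126],[0,0,0,0,0,0]], "fingers": 45}}

```text
time_s: 16.9
ee_pos: [0.5301, -0.1259, 0.1874]
ee_rot: [-0.0, 1.0, -0.001, -0.002]
ft_force: [-0.5, 1.2, -0.4]
width: 0.0385
```

```bash
python3 - <<'E'
from h import *
s=st();d=cam("top");f=d["frame"]
cv2.imwrite("pics/p.png",cv2.resize(f[215:315,350:450,::-1],None,fx=6,fy=6,interpolation=2))
d=cam("scene");cv2.imwrite("pics/p2.png",cv2.resize(d["frame"][140:260,210:370,::-1],None,fx=4,fy=4,interpolation=2))
rows([.527,-.126,.08],frame([0,0,-1],[-1,0,0]),5)
E
```

```text
t 16.9 q [-0.232  0.293 -0.052  1.23  -0.003 -0.232] p [ 0.5301 -0.1259  0.1874] F [-0.5  1.2 -0.4] w 0.0385
tx [-1.    -0.     0.004] ty [-0.     1.    -0.002] tz [-0.004 -0.002 -1.   ]
max shift 0.26803731083563725 (.52) turn 0.00041231056256176604 (.0397)
[[0.001, -0.004, 0.267, 0.0001, -0.0002, 0.0002], [0.002, -0.004, 0.268, 0.0002, -0.0002, 0.0002], [0.002, -0.004, 0.267, 0.0001, -0.0001, 0.0002], [0.002, -0.004, 0.267, 0.0002, -0.0002, 0.0003], [0.002, -0.004, 0.267, 0.0001, -0.0002, 0.0002]]
```

View pics/p.png

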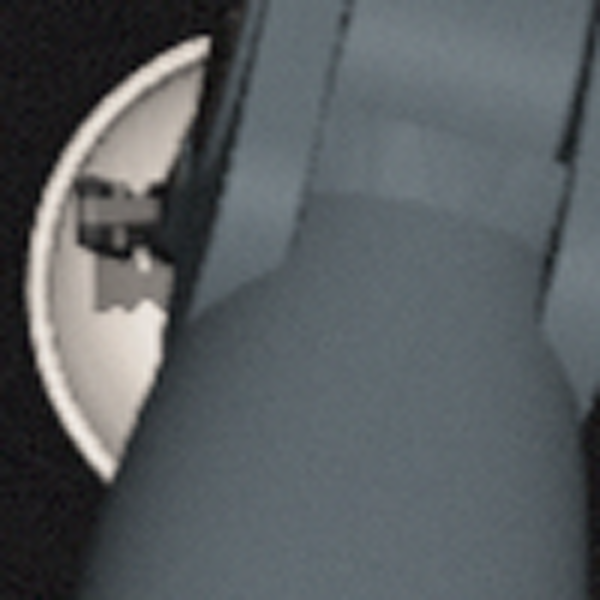

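View pics/p2.png

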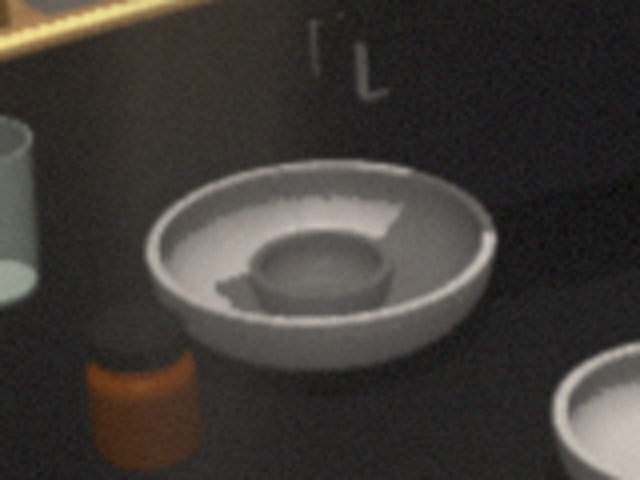

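```bash
python3 - <<'E'
from h import *
d=cam("scene")
for uvs,z in(([(248,262),(396,262),(322,229),(322,290)],.042),([(146,246),(497,250),(320,159),(320,326)],.058)):
    P=np.array(uvs)/4+[210,140]-.4;W=ray(d,P,z);print(W.round(4),circ(W))
d=cam("top")
E
```

```text
[[ 0.5692 -0.2007  0.042 ]
 [ 0.4919 -0.1335  0.042 ]
 [ 0.5015 -0.2068  0.042 ]
 [ 0.5537 -0.1353  0.042 ]] (np.float64(0.527584478844698), np.float64(-0.17049979268120163), np.float64(0.04795347577288961))
[[ 0.6249 -0.2404  0.058 ]
 [ 0.4474 -0.0786  0.058 ]
 [ 0.4537 -0.2735  0.058 ]
 [ 0.5981 -0.0752  0.058 ]] (np.float64(0.5238475859978101), np.float64(-0.17295731829383865), np.float64(0.1220795063508422))
```

>>> {"name": "arm_command", "arguments": {"plan": [[0.015,0.005,0.25,0,0,0],[0.015,0,0.25,0,0,0],[0,0,0.25,0,0,0],[0,0,0.25,0,0,0],[0,0,0.25,0,0,0],[0,0,0.25,0,0,0],[0,0,0.2,0,0,0],[0,0,0.15,0,0,0],[0,0,0.1,0,0,0],[0,0,0,0,0,0],[0,0,0,0,0,0]]}}

```text
time_s: 18.02
ee_pos: [0.5238, -0.1246, 0.0329]
ee_rot: [-0.001, 1.0, 0.001, -0.001]
ft_force: [-0.5, 0.1, 1.1]
width: 0.0378
```

```bash
python3 - <<'E'
from h import *
s=st()
d=cam("scene");cv2.imwrite("pics/q.png",cv2.resize(d["frame"][140:260,210:370,::-1],None,fx=4,fy=4,interpolation=2))
E
```

```text
t 18.02 q [-0.234  0.405 -0.316  0.852  0.001 -0.236] p [ 0.5238 -0.1246  0.0329] F [-0.5  0.1  1.1] w 0.0378
tx [-1.    -0.002  0.002] ty [-0.002  1.     0.001] tz [-0.002  0.001 -1.   ]
```

View pics/q.png

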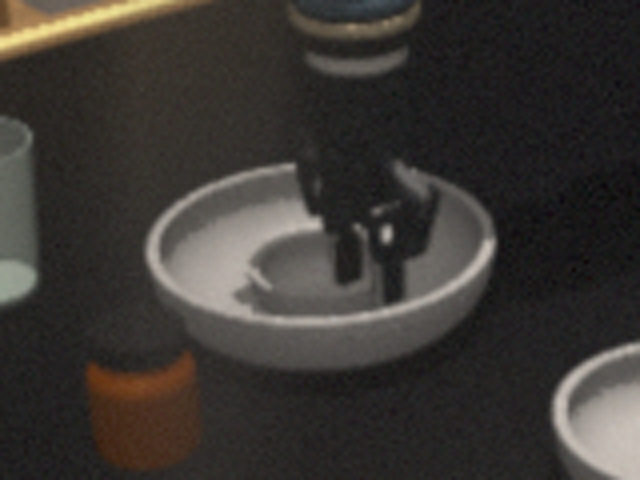

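>>> {"name": "arm_command", "arguments": {"plan": [[-0.04,0,0.04,0,0,0],[0,0,0,0,0,0],[0,0,0,0,0,0]]}}

```text
time_s: 18.32
ee_pos: [0.5279, -0.1248, 0.0299]
ee_rot: [-0.001, 1.0, 0.0, -0.001]
ft_force: [-0.5, 0.8, -0.9]
width: 0.0382
```

>>> {"name": "arm_command", "arguments": {"plan": [[0,0,0,0,0,0],[0,0,0,0,0,0],[0,0,0,0,0,0],[0,0,0,0,0,0],[0,0,0,0,0,0],[0,0,0,0,0,0],[0,0,-0.1,0,0,0],[0,0,-0.2,0,0,0],[0,0,-0.3,0,0,0],[0,0,0,0,0,0]], "fingers": 0, "force": 40}}

```text
time_s: 19.15
ee_pos: [0.5295, -0.1254, 0.0816]
ee_rot: [-0.001, 1.0, -0.0, 0.001]
ft_force: [1.3, -1.1, 1.1]
width: 0.0076
```

```bash
python3 - <<'E'
from h import *
s=st()
d=cam("scene");cv2.imwrite("pics/r.png",cv2.resize(d["frame"][110:260,210:370,::-1],None,fx=4,fy=4,interpolation=2))
E
```

```text
t 19.15 q [-0.233  0.361 -0.24   0.967  0.    -0.234] p [ 0.5295 -0.1254  0.0816] F [ 1.3 -1.1  1.1] w 0.0076
tx [-1.    -0.002 -0.003] ty [-0.002  1.    -0.   ] tz [ 0.003 -0.    -1.   ]
```

View pics/r.png

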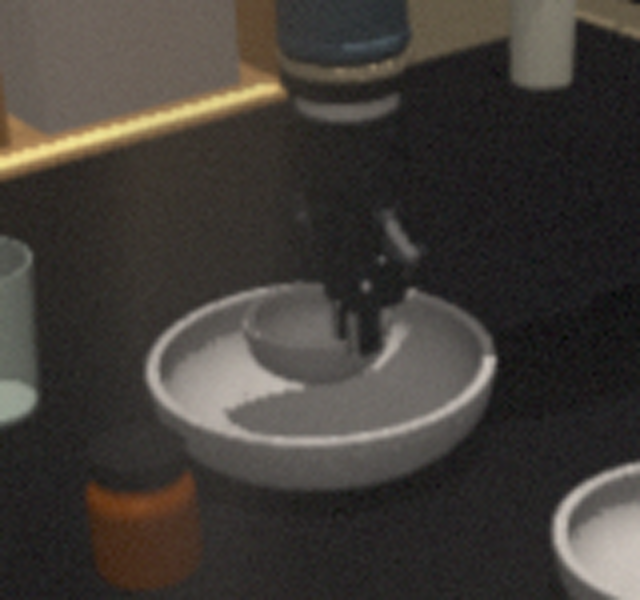

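>>> {"name": "arm_command", "arguments": {"plan": [[0,0,-0.25,0,0,0],[0,0,-0.3,0,0,0],[0,0,-0.3,0,0,0],[0.03,0.15,0,0,0,0],[0.05,0.3,0,0,0,0],[0.055,0.33,0,0,0,0],[0.055,0.33,0,0,0,0],[0.055,0.33,0,0,0,0],[0.055,0.33,0,0,0,0],[0.055,0.33,0,0,0,0],[0.055,0.33,0,0,0,0],[0.055,0.33,0,0,0,0],[0.055,0.33,0,0,0,0],[0.055,0.33,0,0,0,0],[0.05,0.3,0,0,0,0],[0.03,0.13,0,0,0,0],[0,0,0,0,0,0],[0,0,0,0,0,0]]}}

```text
time_s: 20.7
ee_pos: [0.4742, 0.183, 0.1454]
ee_rot: [-0.002, 1.0, 0.0, -0.002]
ft_force: [-0.5, -1.1, -1.1]
width: 0.0073
```

```bash
python3 - <<'E'
from h import *
s=st()
d=cam("scene");cv2.imwrite("pics/s.png",cv2.resize(d["frame"][110:260,300:460,::-1],None,fx=4,fy=4,interpolation=2))
d=cam("top");cv2.imwrite("pics/s2.png",cv2.resize(d["frame"][230:330,220:340,::-1],None,fx=5,fy=5,interpolation=2))
rows([.4775,.183,.06],frame([0,0,-1],[-1,0,0]),8)
E
```

```text
t 20.7 q [ 3.680e-01  2.570e-01 -2.150e-01  1.102e+00  1.000e-03  3.640e-01] p [0.4742 0.183  0.1454] F [-0.5 -1.1 -1.1] w 0.0073
tx [-1.    -0.003  0.003] ty [-0.003  1.     0.   ] tz [-0.003  0.    -1.   ]
max shift 0.13410816529950742 (.52) turn 0.0002449489742783178 (.0397)
[[-0.005, 0.001, 0.134, 0.0, -0.0001, 0.0001], [-0.005, 0.001, 0.134, 0.0, -0.0001, 0.0], [-0.005, 0.002, 0.133, 0.0001, -0.0002, 0.0001], [-0.005, 0.001, 0.134, 0.0, -0.0001, 0.0], [-0.004, 0.001, 0.134, 0.0, -0.0001, 0.0001], [-0.005, 0.001, 0.134, 0.0, -0.0001, 0.0], [-0.005, 0.002, 0.134, 0.0, -0.0001, 0.0001], [-0.005, 0.001, 0.133, 0.0, -0.0002, 0.0]]
```

View pics/s.png

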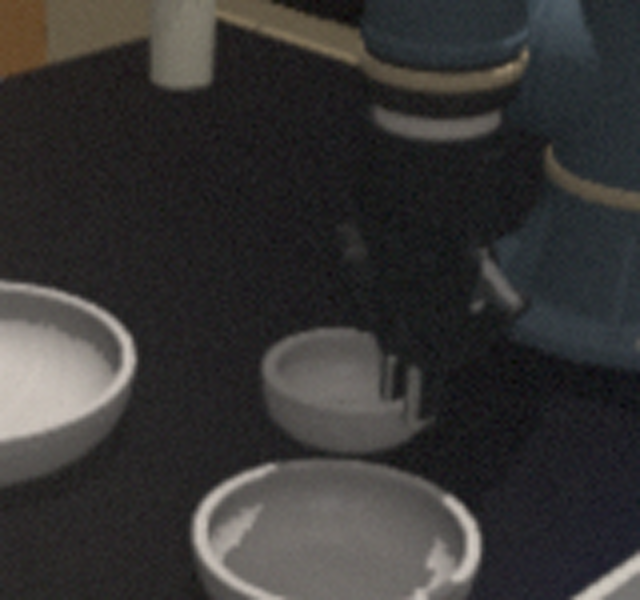

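View pics/s2.png

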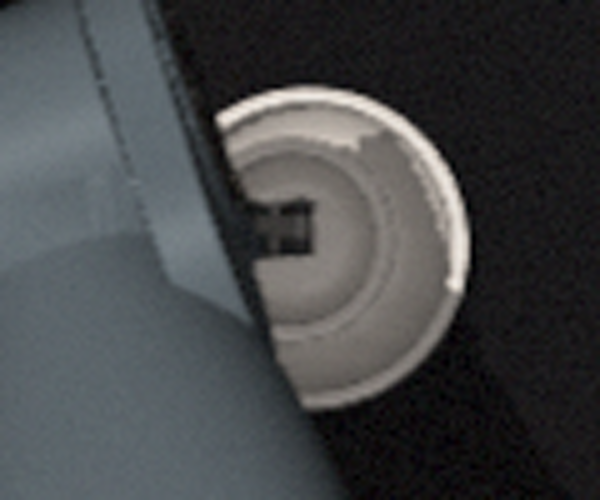

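```bash
python3 - <<'E'
from h import *
d=cam("top")
w=ray(d,[(299.6,277.5),(285,257),(285,298)],.157);print(w.round(4))
E
```

```text
[[0.4753 0.0832 0.157 ]
 [0.525  0.1201 0.157 ]
 [0.425  0.1176 0.157 ]]
```

>>> {"name": "arm_command", "arguments": {"plan": [[-0.01,0,0.15,0,0,0],[-0.01,0,0.15,0,0,0],[-0.01,0,0.15,0,0,0],[-0.01,0,0.15,0,0,0],[0,0,0.15,0,0,0],[0,0,0.15,0,0,0],[0,0,0.15,0,0,0],[0,0,0,0,0,0],[0,0,0,0,0,0]]}}

```text
time_s: 21.6
ee_pos: [0.4775, 0.1821, 0.0617]
ee_rot: [-0.0, 1.0, 0.0, -0.002]
ft_force: [0.0, -0.9, 0.2]
width: 0.0076
```

```bash
python3 - <<'E'
from h import *
s=st()
d=cam("scene");cv2.imwrite("pics/t.png",cv2.resize(d["frame"][160:280,310:450,::-1],None,fx=4,fy=4,interpolation=2))
E
```

```text
t 21.6 q [ 0.363  0.334 -0.342  0.898  0.002  0.363] p [0.4775 0.1821 0.0617] F [ 0.  -0.9  0.2] w 0.0076
tx [-1.    -0.001  0.004] ty [-0.001  1.     0.   ] tz [-0.004  0.    -1.   ]
```

View pics/t.png

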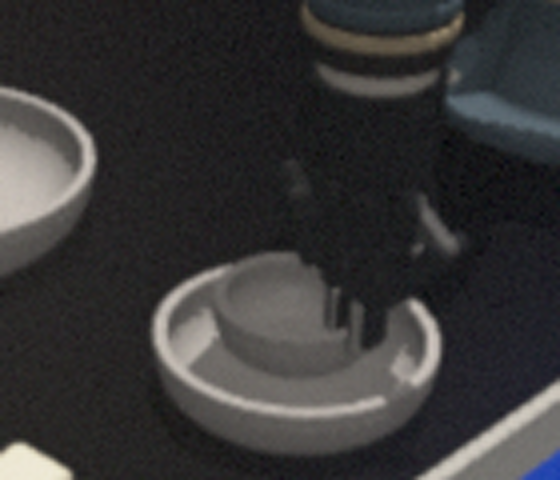

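>>> {"name": "arm_command", "arguments": {"plan": [[0,0.03,0.12,0,0,0],[0,0,0.12,0,0,0],[0,0,0.08,0,0,0],[0,0,0.03,0,0,0],[0,0,0,0,0,0],[0,0,0.013,0,0,0],[0,0,0,0,0,0],[0,0,0,0,0,0]]}}

```text
time_s: 22.32
ee_pos: [0.4778, 0.1856, 0.0331]
ee_rot: [-0.001, 1.0, 0.001, -0.001]
ft_force: [-0.5, 0.2, -0.2]
width: 0.0078
```

```bash
python3 ff.py
```

```text
[ 0.07 -0.54 -0.08  0.04  0.01  0.  ] [0.4778 0.1856 0.0332]
```

>>> {"name": "arm_command", "arguments": {"plan": [[0,0,0.02,0,0,0],[0,0,0,0,0,0],[0,0,0.013,0,0,0],[0,0,0,0,0,0],[0,0,0,0,0,0]]}}

```text
time_s: 22.88
ee_pos: [0.4775, 0.1855, 0.0302]
ee_rot: [-0.001, 1.0, 0.0, -0.001]
ft_force: [-0.2, 0.8, -1.4]
width: 0.0075
```

```bash
python3 ff.py
```

```text
[ 0.61  0.24 -0.83 -0.    0.03 -0.02] [0.4776 0.1855 0.0303]
```

>>> {"name": "arm_command", "arguments": {"plan": [[0,0,0.012,0,0,0],[0,0,0,0,0,0],[0,0,0.012,0,0,0],[0,0,0,0,0,0],[0,0,0,0,0,0]]}}

```text
time_s: 23.45
ee_pos: [0.478, 0.1862, 0.029]
ee_rot: [-0.001, 1.0, 0.001, -0.001]
ft_force: [-1.1, 1.6, 7.0]
width: 0.008
```

```bash
python3 ff.py;python3 - <<'E'
from h import *
d=cam("scene");cv2.imwrite("pics/u.png",cv2.resize(d["frame"][160:280,310:450,::-1],None,fx=4,fy=4,interpolation=2))
E
```

```text
[-1.8   2.9   6.62  0.5   0.42 -0.  ] [0.4779 0.1862 0.029 ]
```

View pics/u.png

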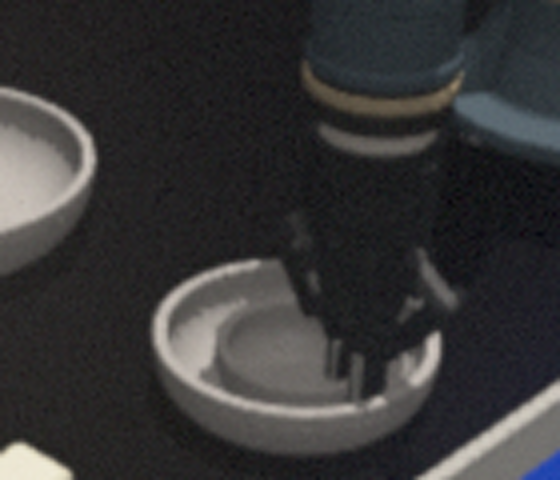

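>>> {"name": "arm_command", "arguments": {"plan": [[0,0,0,0,0,0],[0,0,0,0,0,0],[0,0,0,0,0,0],[0,0,-0.1,0,0,0],[0,0,-0.2,0,0,0],[0,0,-0.3,0,0,0],[0,0,-0.3,0,0,0],[0,-0.3,-0.3,0,0,0],[0,-0.3,0,0,0,0],[0,-0.4,0,0,0,0],[0,-0.4,0,0,0,0],[0,0,0,0,0,0]], "fingers": 20}}

```text
time_s: 24.65
ee_pos: [0.4776, 0.0694, 0.1249]
ee_rot: [0.001, 1.0, -0.0, -0.001]
ft_force: [0.0, -0.1, 0.3]
width: 0.0171
```

```bash
python3 - <<'E'
from h import *
st()
d=cam("scene");a=cv2.resize(d["frame"][160:280,310:450,::-1],None,fx=3,fy=3,interpolation=2)
d=cam("top");b=cv2.resize(d["frame"][230:330,240:360,::-1],(432,360),interpolation=2)
cv2.imwrite("pics/v.png",np.hstack([a[:360],b]))
E
```

```text
t 24.65 q [ 0.145  0.231 -0.308  1.034 -0.     0.146] p [0.4776 0.0694 0.1249] F [ 0.  -0.1  0.3] w 0.0171
tx [-1.     0.001  0.002] ty [ 0.001  1.    -0.001] tz [-0.002 -0.001 -1.   ]
```

View pics/v.png

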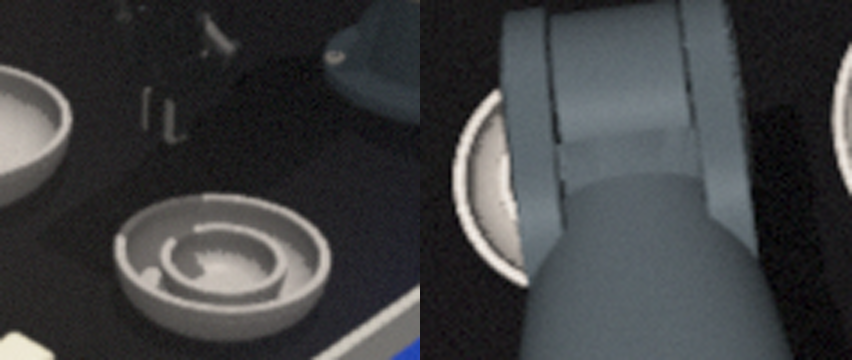

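```bash
python3 - <<'E'
from h import *
d=cam("scene")
for uvs,z in(([(161,258),(287,264),(224,223),(224,302)],.042),([(114,248),(331,258),(222,194),(222,309)],.048)):
    P=np.array(uvs)/3+[310,160]-.3;W=ray(d,P,z);print(W.round(4).tolist(),circ(W))
E
```

```text
[[0.5175, 0.1105, 0.042], [0.4485, 0.181, 0.042], [0.4422, 0.1067, 0.042], [0.5231, 0.1847, 0.042]] (np.float64(0.4827633086376715), np.float64(0.14554771570397015), np.float64(0.052872904458323086))
[[0.5422, 0.0822, 0.048], [0.4232, 0.2034, 0.048], [0.4175, 0.08, 0.048], [0.537, 0.1956, 0.048]] (np.float64(0.47750633465128206), np.float64(0.13767110131158428), np.float64(0.08419255318202604))
```

>>> {"name": "arm_command", "arguments": {"plan": [[0,-0.16,0.1,0,0,0],[0,0,0.2,0,0,0],[0,0,0.2,0,0,0],[0,0,0.15,0,0,0],[0,0,0,0,0,0],[0,0,0,0,0,0]], "fingers": 24}}

```text
time_s: 25.3
ee_pos: [0.4776, 0.0616, 0.072]
ee_rot: [-0.002, 1.0, 0.0, -0.002]
ft_force: [0.0, 1.1, -0.6]
width: 0.0203
```

```bash
python3 - <<'E'
from h import *
st()
d=cam("scene");a=cv2.resize(d["frame"][160:280,310:450,::-1],None,fx=4,fy=4,interpolation=2)
cv2.imwrite("pics/w.png",a)
E
```

```text
t 25.3 q [ 0.127  0.28  -0.394  0.901  0.001  0.124] p [0.4776 0.0616 0.072 ] F [ 0.   1.1 -0.6] w 0.0203
tx [-1.    -0.003  0.004] ty [-0.003  1.     0.001] tz [-0.004  0.001 -1.   ]
```

View pics/w.png

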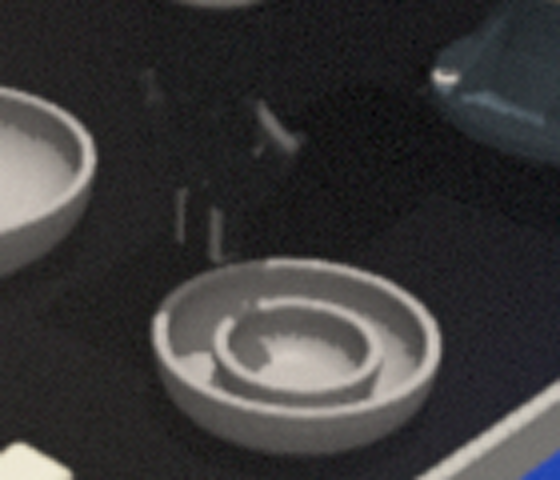

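>>> {"name": "arm_command", "arguments": {"plan": [[0,-0.066,0.05,0,0,0],[0,0,0,0,0,0],[0,0,0.15,0,0,0],[0,0,0.15,0,0,0],[0,0,0.12,0,0,0],[0,0,0,0,0,0],[0,0,0,0,0,0]]}}

```text
time_s: 25.93
ee_pos: [0.4776, 0.0553, 0.0345]
ee_rot: [-0.001, 1.0, 0.0, -0.002]
ft_force: [-0.4, -0.2, 0.6]
width: 0.0203
```

```bash
python3 - <<'E'
from h import *
st()
d=cam("scene");a=cv2.resize(d["frame"][160:280,310:450,::-1],None,fx=4,fy=4,interpolation=2)
cv2.imwrite("pics/x.png",a)
E
```

```text
t 25.93 q [ 0.115  0.321 -0.45   0.803  0.001  0.113] p [0.4776 0.0553 0.0345] F [-0.4 -0.2  0.6] w 0.0203
tx [-1.    -0.002  0.003] ty [-0.002  1.     0.001] tz [-0.003  0.001 -1.   ]
```

View pics/x.png

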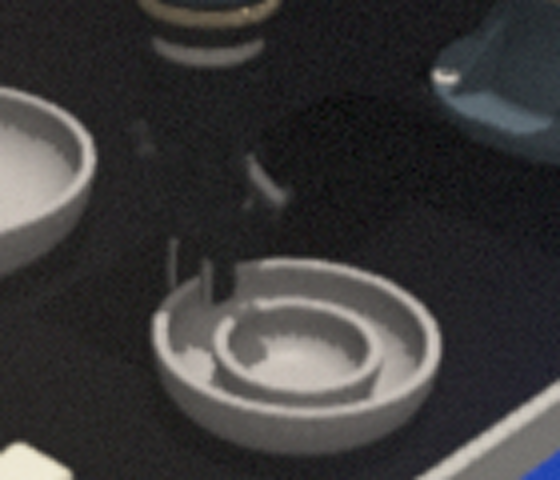

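Straddling the far (−y) rim of the middle cover, clear of the small one. Close and lift a little.

>>> {"name": "arm_command", "arguments": {"plan": [[0,0,0,0,0,0],[0,0,0,0,0,0],[0,0,0,0,0,0],[0,0,0,0,0,0],[0,0,0,0,0,0],[0,0,-0.05,0,0,0],[0,0,-0.1,0,0,0],[0,0,-0.15,0,0,0],[0,0,0,0,0,0],[0,0,0,0,0,0]], "fingers": 0, "force": 80}}

```text
time_s: 26.82
ee_pos: [0.4783, 0.0555, 0.0592]
ee_rot: [-0.001, 1.0, 0.001, -0.001]
ft_force: [0.4, -0.1, -1.6]
width: 0.0048
```

```bash
python3 - <<'E'
from h import *
st()
d=cam("scene");a=cv2.resize(d["frame"][160:280,310:450,::-1],None,fx=4,fy=4,interpolation=2)
cv2.imwrite("pics/y.png",a)
E
```

```text
t 26.82 q [ 0.115  0.292 -0.416  0.864  0.001  0.113] p [0.4783 0.0555 0.0592] F [ 0.4 -0.1 -1.6] w 0.0048
tx [-1.    -0.002  0.001] ty [-0.002  1.     0.001] tz [-0.001  0.001 -1.   ]
```

View pics/y.png

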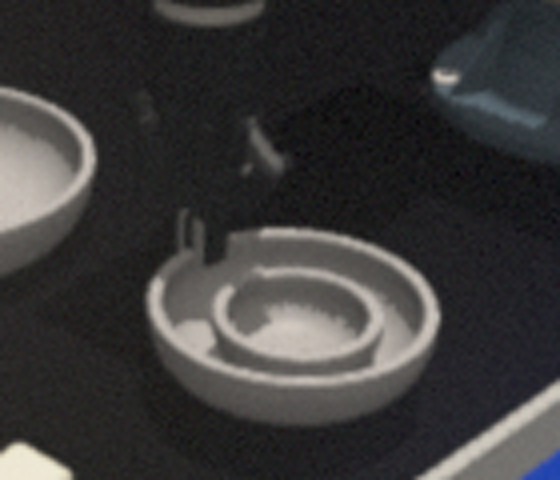

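>>> {"name": "arm_command", "arguments": {"plan": [[0,0,-0.15,0,0,0],[0,0,-0.25,0,0,0],[0,0,-0.25,0,0,0],[0,0,-0.25,0,0,0],[0,0,-0.2,0,0,0],[-0.02,-0.1,0,0,0,0],[-0.03,-0.2,0,0,0,0],[-0.04,-0.27,0,0,0,0],[-0.04,-0.3,0,0,0,0],[-0.04,-0.3,0,0,0,0],[-0.04,-0.3,0,0,0,0],[-0.04,-0.3,0,0,0,0],[-0.04,-0.3,0,0,0,0],[-0.04,-0.3,0,0,0,0],[-0.04,-0.3,0,0,0,0],[-0.04,-0.3,0,0,0,0],[-0.04,-0.3,0,0,0,0],[-0.04,-0.25,0,0,0,0],[-0.04,-0.2,0,0,0,0],[-0.03,-0.15,0,0,0,0]]}}

```text
time_s: 28.53
ee_pos: [0.5231, -0.2558, 0.1448]
ee_rot: [-0.0, 1.0, 0.001, -0.002]
ft_force: [1.4, -0.3, -1.8]
width: 0.005
```

>>> {"name": "arm_command", "arguments": {"plan": [[0,-0.05,0,0,0,0],[0,0,0,0,0,0],[0,0,0,0,0,0]]}}

```text
time_s: 28.78
ee_pos: [0.5232, -0.2576, 0.1458]
ee_rot: [-0.001, 1.0, 0.001, -0.002]
ft_force: [-0.5, -1.3, -1.4]
width: 0.0043
```

```bash
python3 - <<'E'
from h import *
st()
d=cam("scene");a=cv2.resize(d["frame"][100:260,200:380,::-1],None,fx=3,fy=3,interpolation=2)
d=cam("top");b=cv2.resize(d["frame"][200:320,340:460,::-1],None,fx=4,fy=4,interpolation=2)
cv2.imwrite("pics/z.png",np.hstack([a[:480],b[:480]])[:,:800] if 1 else 0)
cv2.imwrite("pics/z2.png",b)
E
```

```text
t 28.78 q [-0.458  0.379 -0.033  1.163 -0.    -0.46 ] p [ 0.5232 -0.2576  0.1458] F [-0.5 -1.3 -1.4] w 0.0043
tx [-1.    -0.002  0.003] ty [-0.002  1.     0.002] tz [-0.003  0.002 -1.   ]
```

View pics/z.png

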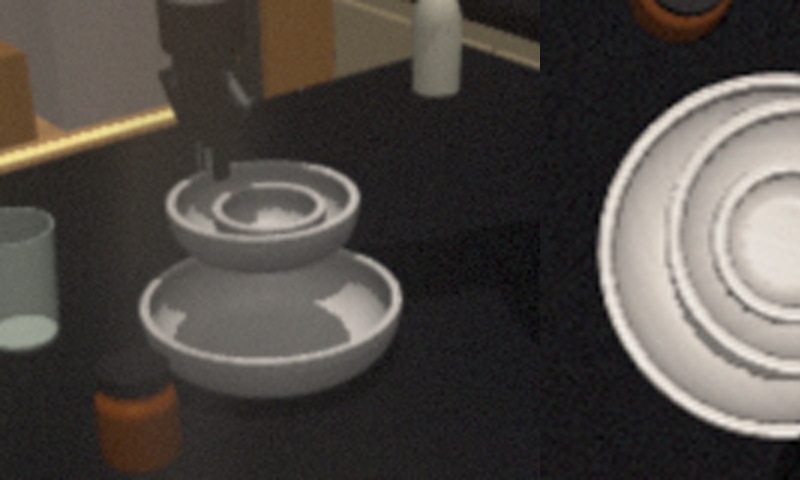

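View pics/z2.png

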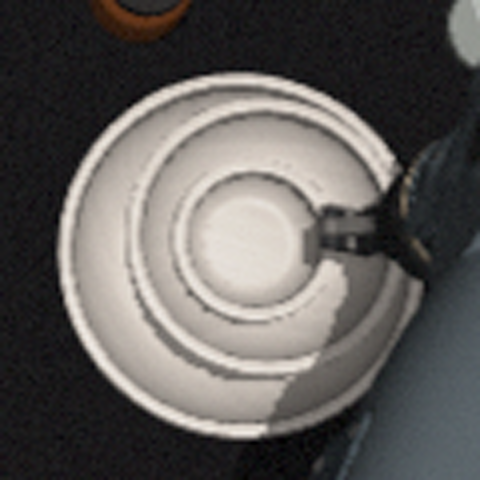

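```bash
python3 - <<'E'
from h import *
d=cam("top")
w=ray(d,[(371.6,259),(398,224.2),(398,294.4),(379.5,236)],.160);print(w.round(4),circ(w))
E
```

```text
[[ 0.5231 -0.0918  0.16  ]
 [ 0.6102 -0.1566  0.16  ]
 [ 0.4382 -0.1558  0.16  ]
 [ 0.5801 -0.1111  0.16  ]] (np.float64(0.5241505789683487), np.float64(-0.18131756014264744), np.float64(0.08961680759148333))
```

>>> {"name": "arm_command", "arguments": {"plan": [[-0.01,0,0.1,0,0,0],[0,0,0.15,0,0,0],[0,0,0.15,0,0,0],[0,0,0.15,0,0,0],[0,0,0.15,0,0,0],[0,0,0.15,0,0,0],[0,0,0.15,0,0,0],[0,0,0.12,0,0,0],[0,0,0.08,0,0,0],[0,0,0.05,0,0,0],[0,0,0,0,0,0],[0,0,0,0,0,0]]}}

```text
time_s: 29.93
ee_pos: [0.5242, -0.2581, 0.0464]
ee_rot: [-0.001, 1.0, 0.0, -0.001]
ft_force: [0.0, 0.5, -0.8]
width: 0.0047
```

```bash
python3 ff.py;python3 - <<'E'
from h import *
d=cam("scene");a=cv2.resize(d["frame"][120:260,210:370,::-1],None,fx=4,fy=4,interpolation=2)
cv2.imwrite("pics/aa.png",a)
E
```

```text
[ 0.05 -0.71 -1.   -0.14 -0.01  0.03] [ 0.5245 -0.2583  0.0468]
```

View pics/aa.png

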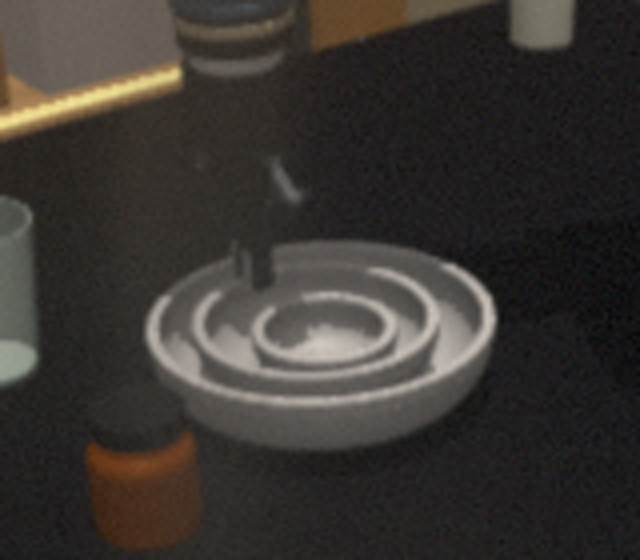

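>>> {"name": "arm_command", "arguments": {"plan": [[0,0,0.03,0,0,0],[0,0,0,0,0,0],[0,0,0.03,0,0,0],[0,0,0,0,0,0],[0,0,0.013,0,0,0],[0,0,0,0,0,0],[0,0,0,0,0,0]]}}

```text
time_s: 30.72
ee_pos: [0.524, -0.2581, 0.0403]
ee_rot: [-0.001, 1.0, 0.001, -0.001]
ft_force: [0.9, 0.2, -1.0]
width: 0.0047
```

```bash
python3 ff.py
```

```text
[-0.05 -0.2  -1.11 -0.05 -0.   -0.03] [ 0.5241 -0.2581  0.0404]
```

>>> {"name": "arm_command", "arguments": {"plan": [[0,0,0.013,0,0,0],[0,0,0,0,0,0],[0,0,0.013,0,0,0],[0,0,0,0,0,0],[0,0,0,0,0,0]]}}

```text
time_s: 31.28
ee_pos: [0.5243, -0.2586, 0.039]
ee_rot: [-0.001, 1.0, -0.0, -0.001]
ft_force: [-2.5, -2.1, 5.9]
width: 0.0047
```

```bash
python3 ff.py
```

```text
[-1.72 -1.69  5.68 -0.29  0.34  0.03] [ 0.5243 -0.2586  0.039 ]
```

>>> {"name": "arm_command", "arguments": {"plan": [[0,0,0,0,0,0],[0,0,0,0,0,0],[0,0,0,0,0,0],[0,0,0,0,0,0],[0,0,-0.1,0,0,0],[0,0,-0.2,0,0,0],[0,0,-0.3,0,0,0],[0,0,-0.4,0,0,0],[0,-0.2,-0.4,0,0,0],[0.3,-0.2,-0.3,0,0,0],[0.4,-0.2,0,0,0,0],[0.4,-0.1,0,0,0,0],[0.4,0,0,0,0,0],[0,0,0,0,0,0]], "fingers": 20}}

```text
time_s: 32.6
ee_pos: [0.3994, -0.314, 0.1753]
ee_rot: [0.0, 1.0, 0.001, -0.002]
ft_force: [0.5, 0.1, -0.6]
width: 0.0169
```

```bash
python3 - <<'E'
from h import *
st()
d=cam("scene","end_s");a=cv2.resize(d["frame"][120:260,210:370,::-1],(480,420),interpolation=2)
P=[]
d=cam("top","end_t");b=cv2.resize(d["frame"][210:320,345:455,::-1],(420,420),interpolation=2)
cv2.imwrite("pics/end.png",np.hstack([a,b])[:,:900]);cv2.imwrite("pics/end.png",cv2.resize(np.hstack([a,b]),None,fx=.88,fy=.88))
g=cv2.GaussianBlur(cv2.cvtColor(d["frame"],cv2.COLOR_RGB2GRAY),(3,3),0).astype(np.float32)
c0=proj(d,[[.524,-.176,.05]])[0]
def fit(R0,z,nm,sign=-1):
    P=[]
    for t in np.linspace(0,2*np.pi,120,endpoint=False):
        rs=np.arange(R0-4,R0+5,.25);xs=c0[0]+rs*np.cos(t);ys=c0[1]+rs*np.sin(t)
        v=cv2.remap(g,xs.astype(np.float32)[None],ys.astype(np.float32)[None],1)[0];dv=np.gradient(v);i=dv.argmin()
        if dv[i]<-3:P.append((xs[i],ys[i]))
    W=ray(d,P,z)
    for _ in range(5):
        c=circ(W);e=abs(np.hypot(W[:,0]-c[0],W[:,1]-c[1])-c[2]);W=W[e<max(.002,np.median(e)*2.5)]
    print(nm,np.round(c,4),len(W))
fit(45.5,.058,"large");fit(32.2,.052,"mid");fit(19,.046,"small")
E
```

```text
t 32.6 q [-0.665  0.239 -0.159  1.178 -0.002 -0.664] p [ 0.3994 -0.314   0.1753] F [ 0.5  0.1 -0.6] w 0.0169
tx [-1.     0.001  0.005] ty [0.001 1.    0.002] tz [-0.005  0.002 -1.   ]
large [ 0.524  -0.1757  0.1201] 120
mid [ 0.5214 -0.1746  0.0779] 59
small [ 0.5193 -0.1679  0.0433] 44
```

View pics/end.png

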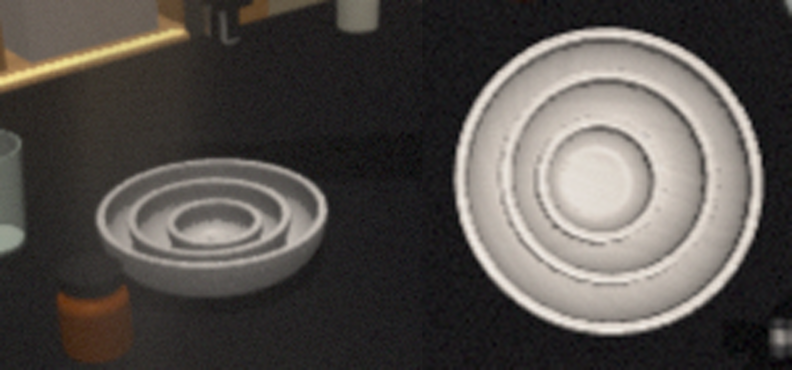

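View pics/end_t.png

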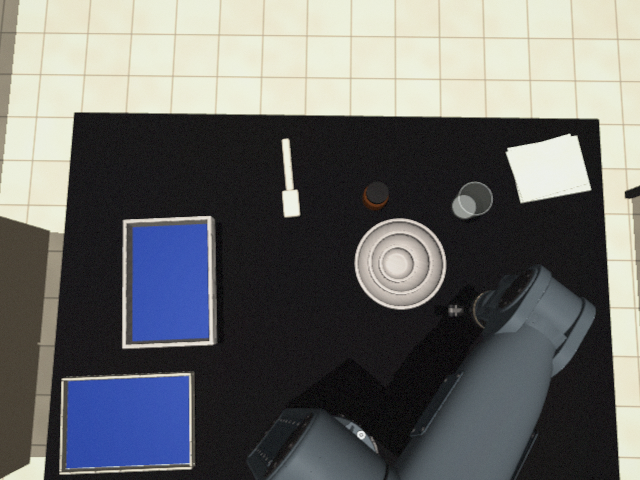

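```bash
python3 -c "
from plant import workorder
print(workorder.finish_job())"
```

```text
the job is handed in; nothing more can be done
None
```

The three covers are nested on their crowns and the job is handed in at about 33 s of the 67 s allowed.

**What I did**
- I pinched the middle cover by its upper rim from over the pans, tipped it over in the grip and lowered it onto its crown on the bench. Contact was about 5 N before I let go.
- I then set the small cover inside it, and carried the pair by the rim into the large cover. No cover was dropped.

**Last checks**
- **Seating:** In the last top and scene pictures all three lie mouth up and look level.
- **Centring:** The middle cover sits about 3 mm off the large one's centre. The small cover sits about 7 mm off the middle one's centre, flat on its floor.
- **Bystanders:** The beaker, jar, brush and pans look unmoved by eye; I did not measure them.
- **Robot:** The gripper is clear of everything.

**What disagreed**
- The automatic circle fits for the middle and small rims came out at 78 mm and 43 mm, not 85 mm and 50 mm. They had caught the inner edges (77 mm and 42 mm), so treat those two offsets as good to a few millimetres.
- The gripper read about 5 mm while holding the 8 mm middle rim at 80 N. I put that down to the pads giving way; the cover hung level throughout.

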